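# Portion cigar tubes from the gravity dispenser

### The job

Put three cigar tubes into each tray that is standing on the leather mat: slide a tray by its handle into the bay under the dispenser, turn the paddle wheel three clicks clockwise so that three tubes drop in, then draw the tray out and stand it back on the mat, before starting on the next one. At the end every tray must stand upright on the mat with exactly three tubes lying in it, all other tubes still in the dispenser; leave the cutter, the ashtray and the jar where they are.

Things in the scene. Friction and masses are not known exactly. Their poses are not given: they have to be found in the camera images.
- dispenser: Fixed wooden gravity dispenser for cigar tubes, 152 x 92 mm, 283 mm tall: one-column magazine, clear front, closed top, over a six-cell rotor; open bay at its foot. Origin on the table below the rotor's axis, z up, x away from its paddle wheel (which faces the robot). Cheeks at the rotor: |y| under 46, |x| under 76 mm, z 48 to 126 mm; column above: |y| under 22, |x| under 61 mm.
- bay_home (a point): Where a tray's origin is when fully home: dispenser x 0, y +3 mm, on the table; axes as the dispenser's. Bay: open to -y only, 128 mm wide (x -64 to +64) between legs that end at y -46 mm, 48 mm clear height, end wall at y +40 mm. A tray goes in along +y up to the end wall, handle pointing to -y (tray x along dispenser y). Tubes drop at x 0, y 0.
- paddle (a joint): Turn of the black paddle wheel, rad: 0 at the start, grows as its top goes to the dispenser's -y (clockwise seen from the robot). A sprung detent stops it every 1.047 rad, one click; past half a click it snaps on, before that it falls back. Takes up to 10 N at a paddle. Every click forwards, the first included, drops one tube.
- paddle_hub (a point): On the wheel's axis, mid-paddle: dispenser x -122, z 84 mm. Six flat paddles 7 mm thick, 40 mm wide (x -142 to -102), out to 58 mm from the axis. At a stop two stand 30 degrees off upright, two lie level. Shut fingers, tips 31 mm above the axis, put down on the +y side of the upper left paddle (its tip: y 32 mm) and swept level to -y until their leading face is 12 mm past the axis turn a click.
- mat: Fixed dark leather mat, 220 (x) x 500 (y) x 3 mm; origin in the middle of its underside. The trays stand on it at the start and belong on it at the end.
- trayA: Loose cedar tray (may be absent; all trays are alike): open box 74 (x) x 118 (y) x 34 mm high, walls and floor 5 mm; on the middle of its -x side a straight bar handle 20 mm wide (y), 12 to 28 mm above the tray's underside, from x -37 to -118 mm. Grip it across the 20 mm near its end (x -105 mm), clear of the dispenser. About 0.16 kg. Origin: centre of the box's underside, z up.
- trayA_in (a point): Point in the middle of trayA's box, 16 mm above its underside.
- trayB: Loose cedar tray (may be absent; all trays are alike): open box 74 (x) x 118 (y) x 34 mm high, walls and floor 5 mm; on the middle of its -x side a straight bar handle 20 mm wide (y), 12 to 28 mm above the tray's underside, from x -37 to -118 mm. Grip it across the 20 mm near its end (x -105 mm), clear of the dispenser. About 0.16 kg. Origin: centre of the box's underside, z up.
- trayB_in (a point): Point in the middle of trayB's box, 16 mm above its underside.
- trayC: Loose cedar tray (may be absent; all trays are alike): open box 74 (x) x 118 (y) x 34 mm high, walls and floor 5 mm; on the middle of its -x side a straight bar handle 20 mm wide (y), 12 to 28 mm above the tray's underside, from x -37 to -118 mm. Grip it across the 20 mm near its end (x -105 mm), clear of the dispenser. About 0.16 kg. Origin: centre of the box's underside, z up.
- trayC_in (a point): Point in the middle of trayC's box, 16 mm above its underside.
- tube1: Loose aluminium cigar tube with round ends, 96 mm long, 18 mm in diameter, 28 g, lying along its x axis; origin at its centre. In the dispenser at the start; the tubes come out in the order tube1, tube2, ... tube10.
- tube2: Loose aluminium cigar tube with round ends, 96 mm long, 18 mm in diameter, 28 g, lying along its x axis; origin at its centre. In the dispenser at the start; the tubes come out in the order tube1, tube2, ... tube10.
- tube3: Loose aluminium cigar tube with round ends, 96 mm long, 18 mm in diameter, 28 g, lying along its x axis; origin at its centre. In the dispenser at the start; the tubes come out in the order tube1, tube2, ... tube10.
- tube4: Loose aluminium cigar tube with round ends, 96 mm long, 18 mm in diameter, 28 g, lying along its x axis; origin at its centre. In the dispenser at the start; the tubes come out in the order tube1, tube2, ... tube10.
- tube5: Loose aluminium cigar tube with round ends, 96 mm long, 18 mm in diameter, 28 g, lying along its x axis; origin at its centre. In the dispenser at the start; the tubes come out in the order tube1, tube2, ... tube10.
- tube6: Loose aluminium cigar tube with round ends, 96 mm long, 18 mm in diameter, 28 g, lying along its x axis; origin at its centre. In the dispenser at the start; the tubes come out in the order tube1, tube2, ... tube10.
- tube7: Loose aluminium cigar tube with round ends, 96 mm long, 18 mm in diameter, 28 g, lying along its x axis; origin at its centre. In the dispenser at the start; the tubes come out in the order tube1, tube2, ... tube10.
- tube8: Loose aluminium cigar tube with round ends, 96 mm long, 18 mm in diameter, 28 g, lying along its x axis; origin at its centre. In the dispenser at the start; the tubes come out in the order tube1, tube2, ... tube10.
- tube9: Loose aluminium cigar tube with round ends, 96 mm long, 18 mm in diameter, 28 g, lying along its x axis; origin at its centre. In the dispenser at the start; the tubes come out in the order tube1, tube2, ... tube10.
- tube10: Loose aluminium cigar tube with round ends, 96 mm long, 18 mm in diameter, 28 g, lying along its x axis; origin at its centre. In the dispenser at the start; the tubes come out in the order tube1, tube2, ... tube10.
- cutter: Bystander: flat steel cigar cutter, 92 x 46 x 7 mm, lying on the table. Origin: centre of the underside.
- ashtray: Bystander: white ceramic ashtray, 120 mm in diameter, 32 mm high. Origin: centre of the underside.
- jar: Bystander: small jar with a brass lid, 52 mm in diameter, 62 mm high. Origin: centre of the underside.

How it is judged:
By the outcome, as a careful person would: the job done as asked, in the order asked, and still so for the second after the job is handed in, with the robot touching nothing.
Of trayA, trayB, trayC only 2 to 3 are there at a start; the rules pass over those that are not, and their reading is None.
At some moment in a run one of trayA, trayB, trayC may be knocked a few centimetres aside while the robot is not near it.
Once in a run the grip may slacken for a moment while it holds something.
It also fails if it takes over 210 s, if anything falls off the work surface, if the arm or the gripper's body presses on something with over 40 N, if the wrist force passes 120 N, or if a joint passes its speed limit or range.

### The arm

A 6-joint arm with a two-finger parallel gripper is mounted at the origin on the work surface. World frame = base frame: x ahead of the robot, y to its left, z up, the work surface at z = 0. Lengths are in m, angles in rad, forces in N, time in s.
With the tool pointing down it reaches from about 0.35 to 0.775 m from the base axis. Payload 7.3 kg.
Tool frame: the origin (TCP) lies midway between the tips of the shut fingers; the grasp point (between the pads) lies 19 mm behind it (robot.tcp_to_grasp is the distance from the TCP to the grasp point, in m); z points along the fingers, y is the line along which they close (so a half turn about z gives the same grasp; the last joint's range is limited). The gripper opens to 92 mm and grips with 3 to 60 N. Pads are 19 mm wide; open, the fingers measure 130 mm over their backs; the gripper's body (75 mm by 190 mm) begins 47 mm behind the grasp point.
Start: joints at [1.128, 0.342, 1.524, -0, 1.275, -0.146], TCP at [0.154, 0.502, 0.227] pointing down, gripper open.
Joint ranges: [-2.53, 2.53], [-0.77, 2.02], [0.04, 2.7], [-1, 4.14], [0.28, 2.66], [-3.11, 3.11]. Speed limits (rad/s): [2.57, 2.57, 3.14, 3.14, 3.14, 3.14].

### API

Orientations are given as [roll, pitch, yaw] about the fixed x, y, z axes, in that order (R = Rz(yaw) Ry(pitch) Rx(roll)).
In Python, from cell import readout, cams, ticket, robot gives the robot as it stands. The module is installed in compiled form; this text tells all that it offers.
- The arm moves only by the tool jog_arm, never from a script. Its argument "plan" is a list of rows, each a list of 5 numbers: the shift along the world's x, y, z each as a share of 0.08 m, from -1 to 1, then the turn about the world's z as a share of 90 degrees, from -1 to 1, then the opening, from -1 (shut) to 1 (fully open). A call has 1 to 12 rows; each row is the pose to reach, as a shift and turn from the pose commanded when the call began; what a row does not reach only later rows make up. A row lasts 1/10 s, in which the tool goes at most 50 mm and 8.59 degrees, less where a joint would pass 70% of its speed; a pose out of reach is approached as far as the arm can. A call with a number of a shift or a turn outside -1 to 1 is refused whole. A call with a gripper value outside its range is refused whole. The fingers move at their own pace and stop on an object; "squeeze" is the grip in N (left out, the last holds). Time passes only in rows, so rows that repeat a pose let the fingers close. It gives the time, the measured TCP pose, the force, the opening and the grip force at its end, in the units of the state.
- readout.observe(): the state, without advancing time (a new reading comes with each control period).
- cams.read_camera(name): name is "side" or "top"; returns the picture (384x512x3 uint8, blue, green, red); there is no depth.
- cams.calibration(name): a dict with "K" (3x3 intrinsics, pixels), "k1" (the pictures are not rectified: a ray, as slopes to the right and down, at radius r is drawn at 1 + k1 r^2 times it, then the intrinsics apply), "world_from_camera" (4x4, takes a point from camera to world coordinates). Camera axes: x right, y down, z forward; pixel columns grow to the right and rows downward; lengths in m; the calibration is good to about 2 mm. A picture is of the moment at which its call begins. calibration takes no time and is no camera call.
- ticket.hand_in(): hands the job in; it is judged then, once.
The state is a dict: "time": time; "qpos": joint angles; "qvel": joint speeds; "joint_efforts": joint torques, N m; "tool_pos": TCP position; "tool_rot": TCP orientation; "contact_force": force on the tool from outside, world axes, zero at the start; "torque": the same for the moment, N m; "opening": finger opening in m; "grip_force": force on a finger pad.
Only numpy, scipy, OpenCV 4.12 (cv2) and the standard library are available. Lean on these libraries where they do the work, as an engineer would, in place of code of your own. Each camera call takes 0.05 s, during which the arm holds its last target. There are 200 camera calls.

## Working session

There is one attempt and no reset: what is moved stays moved. The work goes in short steps, Python scripts to look and compute and a tool call to move; the robot and the scene stay as the last step left them, time stands still between calls to the robot, and variables do not carry over. Pictures are saved under pics/ and viewed, at most 14 in all, crops included, and the job is handed in when it is done.

Besides the shell and the picture viewer there is one more tool, called after ">>>" as name(argument=value, ...) on one line, values as JSON. jog_arm: Moves the arm, as the interface text tells. Shift numbers are shares of 0.08 m and turn numbers shares of 90 degrees, none past 1 either way. Its arguments: {"type":"object","properties":{"plan":{"type":"array"},"squeeze":{"type":"number"}},"required":["plan"]}

```bash
mkdir -p pics; cat > h.py <<'E'
import numpy as np, cv2
from cell import readout, cams, ticket, robot
def snap(n,f):
    im=cams.read_camera(n); cv2.imwrite('pics/'+f,im); return im
def ray(n,uv):
    c=cams.calibration(n);K=np.array(c['K']);T=np.array(c['world_from_camera'])
    d=np.array([(uv[0]-K[0,2])/K[0,0],(uv[1]-K[1,2])/K[1,1]]);s=d.copy()
    for _ in range(20): s=d/(1+c['k1']*(s@s))
    return T[:3,3],T[:3,:3]@np.array([s[0],s[1],1])
def onz(n,uv,z):
    o,d=ray(n,uv);return (o+d*(z-o[2])/d[2])
def proj(n,p):
    c=cams.calibration(n);K=np.array(c['K']);T=np.array(c['world_from_camera'])
    q=T[:3,:3].T@(np.array(p)-T[:3,3]);s=q[:2]/q[2];s=s*(1+c['k1']*(s@s))
    return np.array([K[0,0]*s[0]+K[0,2],K[1,1]*s[1]+K[1,2]])
E
python3 - <<'E'
from h import *
for n in('top','side'):
    im=snap(n,n+'0.png'); c=cams.calibration(n); print(n,np.round(c['world_from_camera'],3).tolist(),c['K'],c['k1'])
print(readout.observe())
E
```

```text
top [[0.026, -0.988, 0.151, 0.435], [-1.0, -0.025, 0.007, 0.023], [-0.003, -0.151, -0.989, 1.283], [0.0, 0.0, 0.0, 1.0]] [[378.23728012   0.         256.99516506]
 [  0.         378.23728012 193.63802177]
 [  0.           0.           1.        ]] -0.0988823540772982
side [[-0.973, -0.155, 0.17, 0.46], [-0.23, 0.678, -0.698, 0.705], [-0.008, -0.719, -0.695, 0.808], [0.0, 0.0, 0.0, 1.0]] [[360.08799268   0.         251.82474892]
 [  0.         360.08799268 196.90633174]
 [  0.           0.           1.        ]] -0.09087350172196515
{'time': 0.1, 'qpos': array([ 1.12799564e+00,  3.42640146e-01,  1.52488284e+00, -2.78510781e-05,
        1.27540653e+00, -1.46013687e-01]), 'qvel': array([-0.0007388 , -0.00188385, -0.00142891, -0.00136029,  0.00018942,
       -0.0007277 ]), 'joint_efforts': array([ 1.48487128e-03, -4.32005918e+01, -2.44698393e+01,  7.19357212e-02,
        5.25782851e-02, -2.11548854e-05]), 'tool_pos': array([0.1533786 , 0.50173103, 0.22613465]), 'tool_rot': array([-3.14026614e+00, -1.68157337e-04,  2.84481367e+00]), 'contact_force': array([ 0.33082123, -0.10167661,  0.54621152]), 'torque': array([-0.02440654, -0.01067435, -0.01595805]), 'grip_force': 0.0, 'opening': 0.09156822921665192}
```

View pics/top0.png

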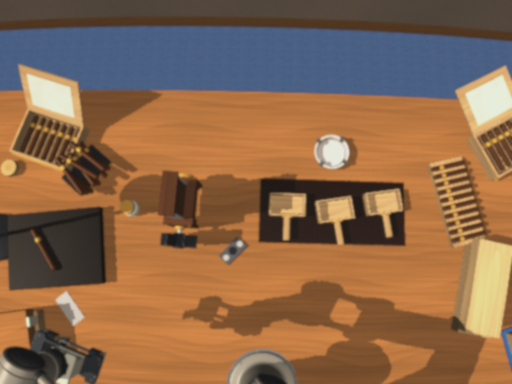

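View pics/side0.png

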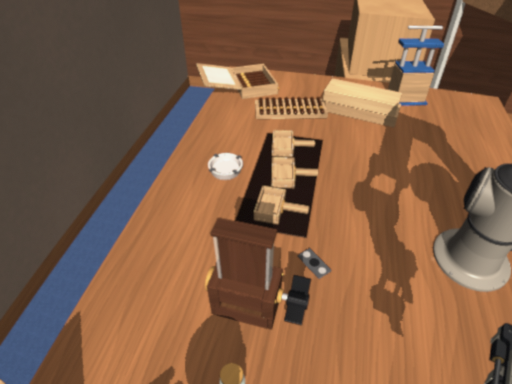

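```bash
cat >> h.py <<'E'
from scipy.optimize import minimize
from scipy.spatial.transform import Rotation as Rot
def box(x0,x1,y0,y1,z0,z1): return np.array([[x,y,z] for x in(x0,x1) for y in(y0,y1) for z in(z0,z1)])/1000.
TRAY=[box(-37,37,-59,59,0,34),box(-118,-37,-10,10,12,28)]
DISP=[box(-76,76,-46,46,48,126),box(-61,61,-22,22,126,283)]
S=4
def place(b,x,y,a,z0): 
    c,s=np.cos(a),np.sin(a); return b@np.array([[c,s,0],[-s,c,0],[0,0,1]])+[x,y,z0]
def sil(n,parts,p,z0,shape=(384,512)):
    m=np.zeros((shape[0]*S,shape[1]*S),np.uint8)
    for b in parts:
        q=np.array([proj(n,v) for v in place(b,*p,z0)])
        cv2.fillConvexPoly(m,cv2.convexHull(np.round((q+.5)*S*16).astype(np.int32)),255,cv2.LINE_AA,4)
    return cv2.resize(m,(shape[1],shape[0]),interpolation=cv2.INTER_AREA)/255.
def fit(n,mask,p0,z0,parts=TRAY):
    f=lambda q:np.abs(sil(n,parts,(q[0]/1000,q[1]/1000,q[2]/100),z0)-mask).sum()
    q0=np.array([p0[0]*1000,p0[1]*1000,p0[2]*100])
    r=minimize(f,q0,method='Nelder-Mead',options=dict(initial_simplex=q0+np.array([[0,0,0],[12,0,0],[0,12,0],[0,0,12]]),xatol=.05,fatol=.05,maxiter=150))
    return np.array([r.x[0]/1000,r.x[1]/1000,r.x[2]/100]),r.fun
def traymask(im):
    return ((im[:,:,2]>110)).astype(np.uint8)
def trays(n='top',im=None):
    im=cams.read_camera(n) if im is None else im
    mm=traymask(im);out=[]
    x0,x1,y0,y1=262,403,181,243
    sub=np.zeros_like(mm);sub[y0:y1,x0:x1]=mm[y0:y1,x0:x1]
    k,l,st,ce=cv2.connectedComponentsWithStats(sub)
    for i in range(1,k):
        if st[i,4]<300: continue
        m=(l==i).astype(float); c=onz('top',ce[i],.03)
        out.append((st[i,4],)+fit('top',m,(c[0]+.012,c[1],0.),.003))
    return out
E
python3 - <<'E'
from h import *
im=cv2.imread('pics/top0.png')
for t in trays(im=im): print(t)
c=im[160:260,110:240];cv2.imwrite('pics/d.png',cv2.resize(c,None,fx=6,fy=6,interpolation=cv2.INTER_CUBIC)[:600,:780])
im=cv2.imread('pics/side0.png')
c=im[210:335,195:325];cv2.imwrite('pics/ds.png',cv2.resize(c,None,fx=4.8,fy=4.8,interpolation=cv2.INTER_CUBIC))
E
```

```text
Traceback (most recent call last):
  File "h.py", line 46, in trays
    out.append((st[i,4],)+fit('top',m,(c[0]+.012,c[1],0.),.003))
                          ~~~^^^^^^^^^^^^^^^^^^^^^^^^^^^^^^^^^^
  File "h.py", line 33, in fit
    r=minimize(f,q0,method='Nelder-Mead',options=dict(initial_simplex=q0+np.array([[0,0,0],[12,0,0],[0,12,0],[0,0,12]]),xatol=.05,fatol=.05,maxiter=150))
  File "h.py", line 31, in <lambda>
    f=lambda q:np.abs(sil(n,parts,(q[0]/1000,q[1]/1000,q[2]/100),z0)-mask).sum()
                      ~~~^^^^^^^^^^^^^^^^^^^^^^^^^^^^^^^^^^^^^^^^^^^
  File "h.py", line 27, in sil
    q=np.array([proj(n,v) for v in place(b,*p,z0)])
                ~~~~^^^^^
  File "h.py", line 13, in proj
    c=cams.calibration(n);K=np.array(c['K']);T=np.array(c['world_from_camera'])
ValueError: time passes only in moves, steps and waits
```

```bash
sed -i 's/^def snap/C={n:cams.calibration(n) for n in ("top","side")}\ndef snap/; s/c=cams.calibration(n);K/c=C[n];K/' h.py
cat > crop.py <<'E'
from h import *
im=cv2.imread('pics/top0.png')
for t in trays(im=im): print(t)
c=im[160:260,110:240];cv2.imwrite('pics/d.png',cv2.resize(c,None,fx=6,fy=6,interpolation=cv2.INTER_CUBIC)[:600,:780])
im=cv2.imread('pics/side0.png')
c=im[210:335,195:325];cv2.imwrite('pics/ds.png',cv2.resize(c,None,fx=4.8,fy=4.8,interpolation=cv2.INTER_CUBIC))
E
time python3 crop.py
```

```text
(np.int32(1081), array([ 0.61086647, -0.39526862,  0.15388949]), np.float64(66.3294117647059))
(np.int32(1037), array([ 0.59401955, -0.06945258, -0.02477611]), np.float64(62.9607843137255))
(np.int32(1066), array([ 0.58203386, -0.22959991,  0.15957579]), np.float64(74.65882352941176))
real	0m2.171s
user	0m2.950s
sys	0m0.529s
```

View pics/d.png

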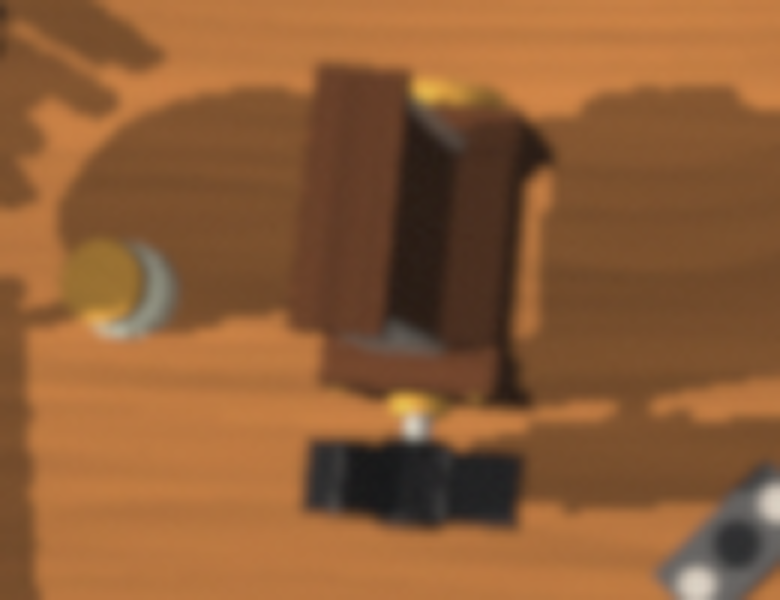

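View pics/ds.png

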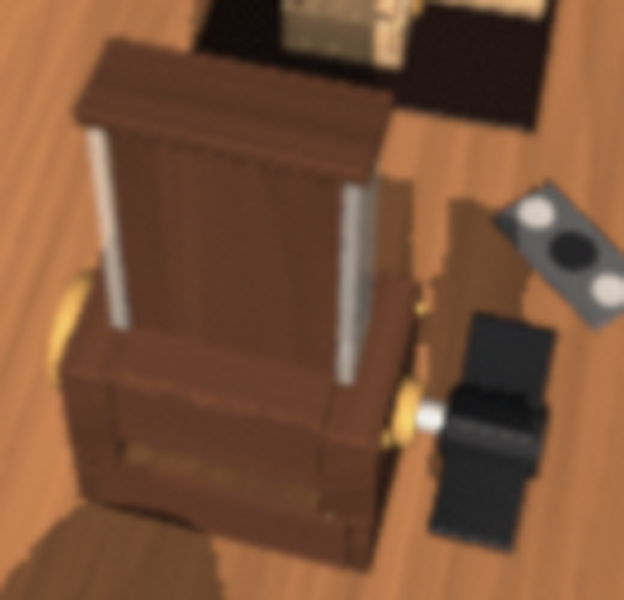

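```bash
cat > disp.py <<'E'
from h import *
from scipy.optimize import least_squares
kp=[('top',318,65,61,22,283),('top',410,73,61,-22,283),('top',290,328,-61,22,283),('top',383,333,-61,-22,283),
('top',312,440,-102,58,86),('top',303,508,-142,58,86),('top',523,455,-102,-58,86),('top',516,527,-142,-58,86),
('side',62,368,76,46,126),('side',385,440,-76,46,126),('side',90,498,76,46,0),('side',370,570,-76,46,0),('side',110,38,61,-22,283),('side',395,95,-61,-22,283)]
def px(k): 
    s,o=(6,(110,160)) if k[0]=='top' else (4.8,(195,210))
    return np.array([(k[1]+.5)/s-.5+o[0],(k[2]+.5)/s-.5+o[1]])
def res(p,ks):
    return np.concatenate([proj(k[0],place(np.array([k[3:]])/1000.,p[0],p[1],p[2],0)[0])-px(k) for k in ks])
for ks in (kp,kp[:4],kp[4:8],kp[:8],kp[8:]):
    r=least_squares(res,[.6,.2,-.1],args=(ks,),x_scale=[.01,.01,.05],loss='soft_l1');print(np.round(r.x,4),np.round(r.fun,1) if len(ks)>8 else '')
E
python3 disp.py
```

```text
[ 0.5829  0.2704 -0.0367] [-0.6  0.1 -0.  -0.3 -0.5  0.9  0.2  1.1 -0.3  0.2  0.   1.5  0.7  0.2
  0.8  0.9 -1.6 -0.6 -1.   0.8 -2.2  0.2  0.2  0.6 -0.3 -1.5  0.3 -1.3]
[ 0.5842  0.2699 -0.0427] 
[ 0.5851  0.2698 -0.0505] 
[ 0.5846  0.27   -0.0475] 
[ 0.5817  0.2704 -0.0243]
```

```bash
cat > ov.py <<'E'
from h import *
import sys
def overlay(n,im,items,crop,f,name):
    x0,y0,x1,y1=crop; big=cv2.resize(im[y0:y1,x0:x1],None,fx=f,fy=f,interpolation=cv2.INTER_CUBIC)
    for parts,p,z0 in items:
        for b in parts:
            q=(np.array([proj(n,v) for v in place(b,*p,z0)])+.5-[x0,y0])*f
            for i in range(8):
                for j in (1,2,4):
                    if i&j==0: cv2.line(big,tuple(int(v) for v in q[i]),tuple(int(v) for v in q[i|j]),(0,255,0),1)
    cv2.imwrite('pics/'+name,big)
if __name__=='__main__':
    im=cv2.imread('pics/top0.png')
    its=[(TRAY,t[1],.003) for t in trays(im=im)]+[(DISP,(.584,.270,-.043),0)]
    overlay('top',im,its,(150,160,410,255),3,'ov.png')
    for k,q in dict(mat=[(261,179),(405,182),(404,244),(259,242)],cutter=[(233,250)],jar=[(131,209)],ash=[(332,152)]).items():
        print(k,[onz('top',v,.003)[:2].round(3).tolist() for v in q])
E
python3 ov.py
```

```text
mat [[0.682, 0.02], [0.685, -0.483], [0.47, -0.473], [0.466, 0.021]]
cutter [[0.437, 0.108]]
jar [[0.566, 0.465]]
ash [[0.784, -0.226]]
```

View pics/ov.png

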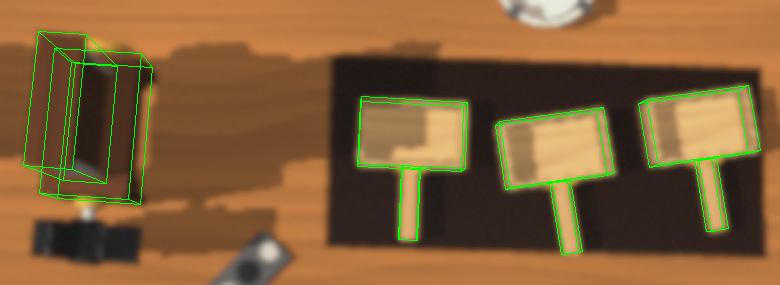

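>>> jog_arm(plan=[[0.52,-0.89,-0.1,-0.228,1],[0.52,-0.89,-0.1,-0.228,1],[0.52,-0.89,-0.1,-0.228,1]])

```text
time: 0.4
tool_pos: [0.196, 0.4278, 0.218]
tool_rot: [-3.139, 0.001, 2.479]
contact_force: [-0.6, 0.7, -0.5]
opening: 0.0918
grip_force: 0.0
```

>>> jog_arm(plan=[[0.52,-0.89,-0.1,-0.228,1],[0.52,-0.89,-0.1,-0.228,1],[0.52,-0.89,-0.1,-0.228,1]])

```text
time: 0.7
tool_pos: [0.2376, 0.3567, 0.2101]
tool_rot: [-3.14, 0.002, 2.121]
contact_force: [0.0, 0.3, -0.3]
opening: 0.0919
grip_force: 0.0
```

>>> jog_arm(plan=[[0.52,-0.89,-0.1,-0.228,1],[0.52,-0.89,-0.1,-0.228,1],[0.52,-0.89,-0.1,-0.228,1]])

```text
time: 1.0
tool_pos: [0.2792, 0.2858, 0.2021]
tool_rot: [-3.141, 0.002, 1.762]
contact_force: [0.6, 0.7, 0.7]
opening: 0.0918
grip_force: 0.0
```

>>> jog_arm(plan=[[0.52,-0.89,-0.1,-0.228,1],[0.52,-0.89,-0.1,-0.228,1],[0.52,-0.89,-0.1,-0.228,1]])

```text
time: 1.3
tool_pos: [0.321, 0.2147, 0.1942]
tool_rot: [-3.141, 0.001, 1.404]
contact_force: [0.0, 0.1, -0.1]
opening: 0.0919
grip_force: 0.0
```

>>> jog_arm(plan=[[0.52,-0.89,-0.1,-0.228,1],[0.52,-0.89,-0.1,-0.228,1],[0.52,-0.89,-0.1,-0.228,1]])

```text
time: 1.6
tool_pos: [0.3629, 0.1436, 0.1863]
tool_rot: [3.141, 0.001, 1.046]
contact_force: [-0.3, 0.3, 0.2]
opening: 0.0918
grip_force: 0.0
```

>>> jog_arm(plan=[[0.52,-0.89,-0.1,-0.228,1],[0.52,-0.89,-0.1,-0.228,1],[0.52,-0.89,-0.1,-0.228,1]])

```text
time: 1.9
tool_pos: [0.4047, 0.0722, 0.1782]
tool_rot: [3.141, 0.0, 0.688]
contact_force: [-0.0, 0.8, 0.7]
opening: 0.0918
grip_force: 0.0
```

>>> jog_arm(plan=[[0.52,-0.89,-0.1,-0.228,1],[0.52,-0.89,-0.1,-0.228,1],[0.52,-0.89,-0.1,-0.228,1]])

```text
time: 2.2
tool_pos: [0.4463, 0.0008, 0.1701]
tool_rot: [3.141, 0.0, 0.33]
contact_force: [-0.6, 0.9, 0.1]
opening: 0.092
grip_force: 0.0
```

>>> jog_arm(plan=[[0.52,-0.89,-0.1,-0.228,1],[0.52,-0.89,-0.1,-0.228,1],[0.52,-0.89,-0.1,-0.228,1]])

```text
time: 2.5
tool_pos: [0.4879, -0.0707, 0.162]
tool_rot: [3.141, -0.0, -0.028]
contact_force: [-0.1, 0.3, -0.4]
opening: 0.0917
grip_force: 0.0
```

```bash
cat > go.py <<'E'
# go.py x y z yaw : units from the current pose to target
from h import *
import sys
s=readout.observe();p=s['tool_pos'];t=np.array([float(v) for v in sys.argv[1:5]])
d=t[:3]-p;a=(t[3]-s['tool_rot'][2]+np.pi)%(2*np.pi)-np.pi
print('t',s['time'],'pos',p.round(4),'yaw',round(s['tool_rot'][2],3),'F',s['contact_force'].round(1),'op',round(s['opening'],4),'q6',round(s['qpos'][5],2))
print('units',(d/.08).round(3),round(a/(np.pi/2),3))
E
python3 go.py .489 -.067 .08 -.025
python3 - <<'E'
from h import *
im=snap('side','s1.png');cv2.imwrite('pics/s1c.png',cv2.resize(im[80:300,220:512],None,fx=2.7,fy=2.7))
E
```

```text
t 2.5 pos [ 0.4879 -0.0707  0.162 ] yaw -0.028 F [-0.1  0.3 -0.4] op 0.0917 q6 1.3
units [ 0.014  0.047 -1.024] 0.002
```

View pics/s1c.png

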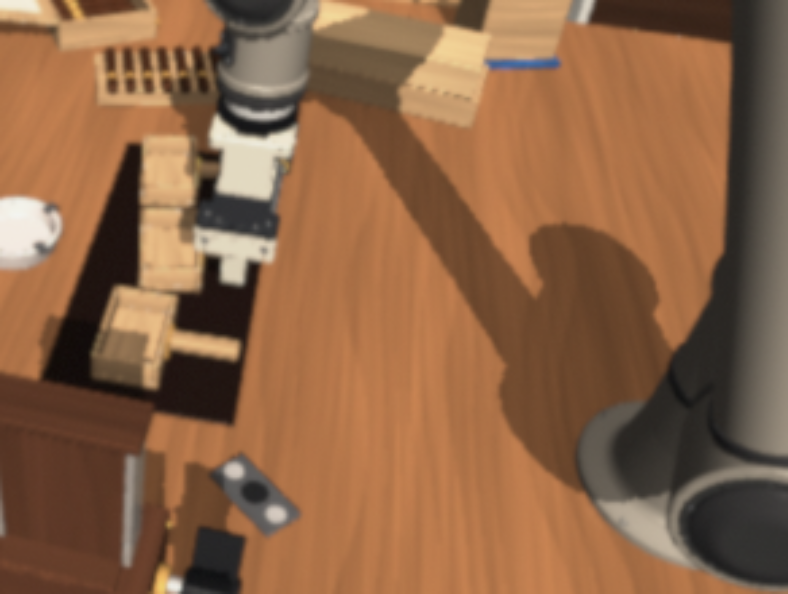

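>>> jog_arm(plan=[[0.014,0.047,-1,0,1],[0.014,0.047,-1,0,1],[0.014,0.047,-1,0,1]])

```text
time: 2.85
tool_pos: [0.4843, -0.0625, 0.0793]
tool_rot: [-3.139, 0.009, -0.019]
contact_force: [0.2, -0.0, 1.4]
opening: 0.0921
grip_force: 0.0
```

>>> jog_arm(plan=[[0,0,-0.5,0,0.3],[0,0,-0.85,0,0],[0,0,-0.92,0,0],[0,0,-0.92,0,-1],[0,0,-0.92,0,-1],[0,0,-0.92,0,-1],[0,0,-0.92,0,-1],[0,0,-0.92,0,-1],[0,0,-0.92,0,-1]], squeeze=45)

```text
time: 3.75
tool_pos: [0.4876, -0.0639, 0.0095]
tool_rot: [3.141, -0.001, -0.02]
contact_force: [-0.0, -0.8, 0.1]
opening: 0.024
grip_force: 0.2
```

>>> jog_arm(plan=[[0,0,0,0,-1],[0,0,0,0,-1],[0,0,0,0,-1],[0,0,0.1,0,-1],[0,0,0.2,0,-1],[0,0,0.25,0,-1],[0,0,0.25,0,-1]])

```text
time: 4.45
tool_pos: [0.4879, -0.0639, 0.03]
tool_rot: [3.141, -0.001, -0.02]
contact_force: [-0.4, -0.3, -1.5]
opening: 0.0192
grip_force: 44.9
```

```bash
python3 go.py .575 .07 .026 1.528
python3 - <<'E'
from h import *
a=snap('side','s2.png')[130:250,200:360];b=snap('top','t2.png')[150:260,220:360]
cv2.imwrite('pics/c2.png',np.vstack([cv2.resize(a,(480,300)),cv2.resize(b,(480,300))]))
E
```

```text
t 4.45 pos [ 0.4879 -0.0639  0.03  ] yaw -0.02 F [-0.4 -0.3 -1.5] op 0.0192 q6 1.31
units [ 1.089  1.673 -0.049] 0.986
```

View pics/c2.png

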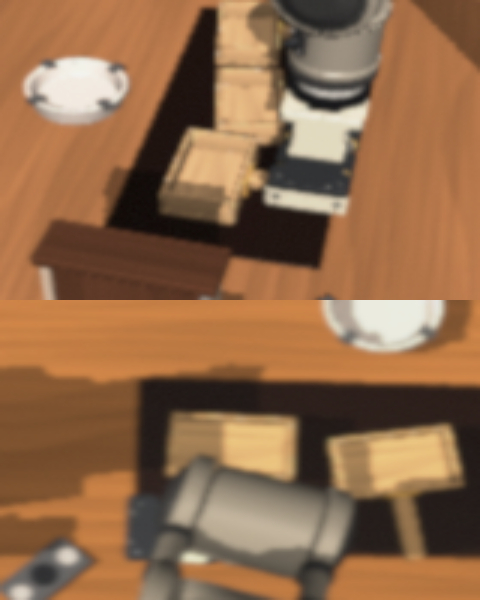

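>>> jog_arm(plan=[[0.1,0.14,0,0.08,-1],[0.2,0.28,0,0.16,-1],[0.3,0.42,0,0.25,-1],[0.4,0.56,0,0.33,-1],[0.5,0.7,0,0.41,-1],[0.55,0.84,0,0.5,-1]])

```text
time: 5.15
tool_pos: [0.5319, 0.0039, 0.0288]
tool_rot: [-3.142, 0.0, 0.77]
contact_force: [1.1, 0.1, -1.0]
opening: 0.0196
grip_force: 44.9
```

>>> jog_arm(plan=[[0.1,0.14,0,0.08,-1],[0.2,0.28,0,0.16,-1],[0.3,0.42,0,0.25,-1],[0.4,0.56,0,0.33,-1],[0.5,0.7,0,0.41,-1],[0.54,0.83,0,0.486,-1],[0.54,0.83,0,0.486,-1],[0.54,0.83,0,0.486,-1]])

```text
time: 5.95
tool_pos: [0.5742, 0.0697, 0.0287]
tool_rot: [-3.141, 0.0, 1.526]
contact_force: [0.2, 0.6, -1.6]
opening: 0.0195
grip_force: 44.9
```

```bash
python3 go.py .575 .07 .026 1.528
cat > see.py <<'E'
# fit of a tray near a guess in top/side view, by colour against table is hard: overlay only
from ov import *
n,x,y,a,z,name=sys.argv[1],*map(float,sys.argv[2:6]),sys.argv[6]
im=cams.read_camera(n);cv2.imwrite('pics/raw_'+name,im)
crop=(150,150,310,260) if n=='top' else (190,130,330,340)
overlay(n,im,[(TRAY,(x,y,a),z),(DISP,(.584,.270,-.043),0)],crop,4.8 if n=='top' else 2.8,name)
E
python3 - <<'E'
from ov import *
s=readout.observe();p=s['tool_pos'];a=s['tool_rot'][2]
o=p[:2]+.1064*np.array([np.cos(a),np.sin(a)])
out=[]
for n,crop,f in(('top',(150,150,310,260),4),('side',(200,160,330,330),3)):
    im=cams.read_camera(n);cv2.imwrite('pics/raw3%s.png'%n,im)
    overlay(n,im,[(TRAY,(o[0],o[1],a),p[2]-.0065),(DISP,(.584,.270,-.043),0)],crop,f,'x%s.png'%n);out.append(cv2.imread('pics/x%s.png'%n)[:440])
h=max(i.shape[0] for i in out);w=[cv2.copyMakeBorder(i,0,h-i.shape[0],0,0,0) for i in out]
w=np.hstack(w);cv2.imwrite('pics/c3.png',cv2.resize(w,(800,int(h*800/w.shape[1]))))
E
```

```text
t 5.95 pos [0.5742 0.0697 0.0287] yaw 1.526 F [ 0.2  0.6 -1.6] op 0.0195 q6 0.03
units [ 0.01   0.003 -0.034] 0.001
```

View pics/c3.png

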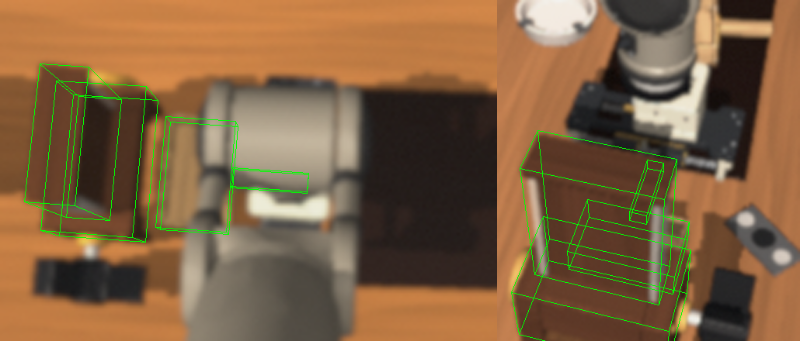

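>>> jog_arm(plan=[[0,0,-0.12,0,-1],[0,0,-0.23,0,-1],[0.01,0.15,-0.23,0,-1],[0.02,0.3,-0.23,0,-1],[0.03,0.5,-0.23,0,-1],[0.04,0.7,-0.23,0,-1],[0.05,0.9,-0.23,0,-1],[0.05,0.9,-0.23,0,-1]])

```text
time: 6.85
tool_pos: [0.5787, 0.1447, 0.0109]
tool_rot: [3.141, -0.001, 1.531]
contact_force: [-0.2, -0.5, -2.0]
opening: 0.0197
grip_force: 44.9
```

>>> jog_arm(plan=[[0.005,0.1,0,0,-1],[0.01,0.2,0,0,-1],[0.015,0.27,0,0,-1],[0.015,0.27,0,0,-1]])

```text
time: 7.25
tool_pos: [0.5799, 0.1641, 0.0107]
tool_rot: [3.141, -0.0, 1.529]
contact_force: [0.1, -1.0, -1.8]
opening: 0.0195
grip_force: 44.9
```

```bash
python3 go.py .5796 .1667 .010 1.528
```

```text
t 7.25 pos [0.5799 0.1641 0.0107] yaw 1.529 F [ 0.1 -1.  -1.8] op 0.0195 q6 0.19
units [-0.004  0.033 -0.009] -0.001
```

>>> jog_arm(plan=[[0,0.02,-0.03,0,-1],[0,0.03,-0.045,0,-1],[0,0.045,-0.045,0,-1],[0,0.06,-0.045,0,-1],[0,0.06,-0.045,0,-1]])

```text
time: 7.75
tool_pos: [0.5799, 0.1683, 0.0071]
tool_rot: [3.141, -0.0, 1.528]
contact_force: [-0.4, 0.4, -1.8]
opening: 0.0196
grip_force: 44.9
```

>>> jog_arm(plan=[[0,0.01,-0.015,0,-1],[0,0.025,-0.03,0,-1],[0,0.04,-0.03,0,-1],[0,0.04,-0.03,0,-1]])

```text
time: 8.15
tool_pos: [0.581, 0.1698, 0.0056]
tool_rot: [3.139, 0.002, 1.529]
contact_force: [0.7, -9.8, 3.8]
opening: 0.0199
grip_force: 44.9
```

>>> jog_arm(plan=[[0,-0.01,0.01,0,1],[0,-0.02,0.02,0,1],[0,-0.02,0.02,0,1],[0,-0.02,0.02,0,1],[0,-0.02,0.02,0,1],[0,-0.02,0.3,0,1],[0,-0.02,0.6,0,1],[0,-0.02,1,0,1]])

```text
time: 8.95
tool_pos: [0.5789, 0.1698, 0.0843]
tool_rot: [-3.139, 0.001, 1.529]
contact_force: [0.2, 0.4, -0.0]
opening: 0.0788
grip_force: 0.0
```

>>> jog_arm(plan=[[-0.2,0,0.6,-0.1,1],[-0.75,0,1,-0.2,1],[-0.75,0,1,-0.25,1]])

```text
time: 9.25
tool_pos: [0.5183, 0.1705, 0.169]
tool_rot: [3.138, -0.003, 1.131]
contact_force: [-0.5, -0.2, -0.3]
opening: 0.0919
grip_force: 0.0
```

>>> jog_arm(plan=[[-0.7,0.2,0.6,-0.1,1],[-0.7,0.65,0.9,-0.2,1],[-0.7,0.65,0.9,-0.25,1]])

```text
time: 9.55
tool_pos: [0.4633, 0.2245, 0.2406]
tool_rot: [3.14, -0.006, 0.74]
contact_force: [1.0, 0.1, 0.1]
opening: 0.0917
grip_force: 0.0
```

>>> jog_arm(plan=[[0,0.6,0,-0.1,1],[0,1,0,-0.2,1],[0,1,0,-0.25,1]])

```text
time: 9.85
tool_pos: [0.4631, 0.3056, 0.2367]
tool_rot: [-3.14, -0.001, 0.349]
contact_force: [0.5, -1.1, 0.1]
opening: 0.0919
grip_force: 0.0
```

>>> jog_arm(plan=[[0,0.6,0,-0.1,1],[0,1,0,-0.2,1],[0,1,0,-0.25,1],[0,1,0,-0.25,1]])

```text
time: 10.25
tool_pos: [0.4633, 0.3827, 0.2362]
tool_rot: [3.141, 0.001, -0.041]
contact_force: [-0.2, 0.1, -0.1]
opening: 0.0923
grip_force: 0.0
```

```bash
python3 go.py .4665 .382 .115 -.043
```

```text
t 10.25 pos [0.4633 0.3827 0.2362] yaw -0.041 F [-0.2  0.1 -0.1] op 0.0923 q6 2.18
units [ 0.04  -0.009 -1.515] -0.001
```

>>> jog_arm(plan=[[0.04,-0.009,-0.5,0,1],[0.04,-0.009,-0.8,0,1],[0.04,-0.009,-0.8,0,1]])

```text
time: 10.55
tool_pos: [0.4653, 0.3793, 0.1692]
tool_rot: [3.137, 0.006, -0.041]
contact_force: [-0.5, 0.6, -0.1]
opening: 0.0915
grip_force: 0.0
```

>>> jog_arm(plan=[[0,0,-0.4,0,1],[0,0,-0.715,0,1],[0,0,-0.715,0,1],[0,0,-0.715,0,1]])

```text
time: 10.95
tool_pos: [0.4678, 0.3813, 0.1172]
tool_rot: [-3.141, -0.001, -0.042]
contact_force: [0.2, 0.7, 0.5]
opening: 0.0918
grip_force: 0.0
```

>>> jog_arm(plan=[[-0.005,-0.1,0,0,1],[-0.01,-0.2,0,0,1],[-0.015,-0.3,0,0,1],[-0.015,-0.3,0,0,1]])

```text
time: 11.35
tool_pos: [0.4679, 0.3621, 0.1213]
tool_rot: [-3.129, -0.009, -0.042]
contact_force: [0.4, 5.1, 5.5]
opening: 0.0917
grip_force: 3.1
```

>>> jog_arm(plan=[[-0.005,-0.1,0,0,1],[-0.01,-0.2,0,0,1],[-0.015,-0.3,0,0,1],[-0.015,-0.37,0,0,1],[-0.015,-0.37,0,0,1]])

```text
time: 11.85
tool_pos: [0.4681, 0.347, 0.1232]
tool_rot: [-3.101, -0.016, -0.045]
contact_force: [-3.9, 76.7, 3.1]
opening: 0.0913
grip_force: 37.9
```

```bash
python3 - <<'E'
from h import *
a=snap('side','s4.png')[200:350,180:340];b=snap('top','t4.png')[150:300,110:270]
cv2.imwrite('pics/c4.png',np.hstack([cv2.resize(a,(400,375)),cv2.resize(b,(400,375))]))
E
```

```text
(no output)
```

View pics/c4.png

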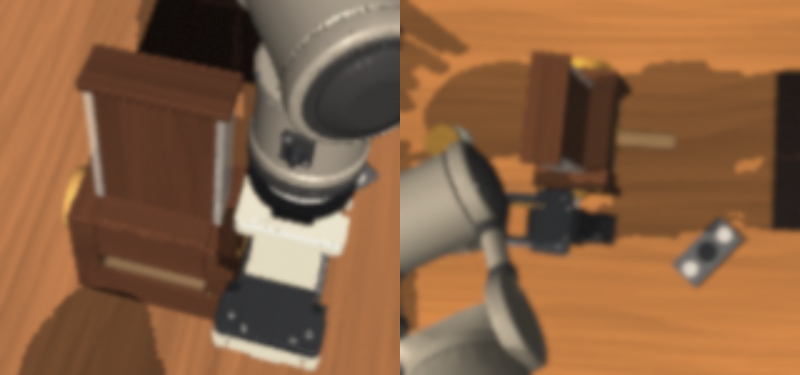

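```bash
python3 -c "
from h import *
s=readout.observe();print({k:(np.round(v,3)) for k,v in s.items()})"
```

```text
{'time': np.float64(11.95), 'qpos': array([0.493, 0.524, 1.54 , 0.03 , 1.044, 2.092]), 'qvel': array([ 0.005,  0.001,  0.   , -0.004,  0.002,  0.   ]), 'joint_efforts': array([-36.359, -45.248,  -4.302, -17.887,   8.969,  -0.471]), 'tool_pos': array([0.468, 0.347, 0.123]), 'tool_rot': array([-3.102, -0.016, -0.044]), 'contact_force': array([-4.224, 74.74 ,  4.337]), 'torque': array([11.834,  0.939, -0.175]), 'grip_force': np.float64(37.504), 'opening': np.float64(0.091)}
```

>>> jog_arm(plan=[[0,0.25,0,0,1],[0,0.25,0,0,1]])

```text
time: 12.15
tool_pos: [0.4648, 0.35, 0.1176]
tool_rot: [-3.139, -0.003, -0.039]
contact_force: [0.1, -0.5, -0.5]
opening: 0.0916
grip_force: 0.0
```

```bash
python3 -c "
from h import *
s=readout.observe();print({k:(np.round(v,3)) for k,v in s.items()})"
```

```text
{'time': np.float64(12.15), 'qpos': array([0.514, 0.545, 1.516, 0.   , 1.076, 2.123]), 'qvel': array([-0.05 , -0.002,  0.052, -0.029,  0.   , -0.024]), 'joint_efforts': array([  1.358, -51.122, -22.979,   0.292,  -0.2  ,   0.262]), 'tool_pos': array([0.465, 0.35 , 0.118]), 'tool_rot': array([-3.139e+00, -3.000e-03, -3.900e-02]), 'contact_force': array([ 0.085, -0.483, -0.503]), 'torque': array([-0.084,  0.132,  0.026]), 'grip_force': np.float64(0.0), 'opening': np.float64(0.092)}
```

>>> jog_arm(plan=[[0,0.2,0.3,0,1],[0,0.7,0.9,0,1],[-0.5,1,1,0,1],[-0.5,1,1,0,1]])

```text
time: 12.55
tool_pos: [0.423, 0.43, 0.1995]
tool_rot: [-3.137, -0.003, -0.039]
contact_force: [-0.1, -0.1, 0.1]
opening: 0.0914
grip_force: 0.0
```

```bash
python3 - <<'E'
from ov import *
out=[]
for n,crop,f in(('side',(240,250,325,340),4.7),('top',(150,160,260,260),4)):
    im=snap(n,'raw5%s.png'%n);x0,y0,x1,y1=crop
    out.append(cv2.resize(im[y0:y1,x0:x1],(400,420),interpolation=cv2.INTER_CUBIC))
cv2.imwrite('pics/c5.png',np.hstack(out))
E
```

```text
(no output)
```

View pics/c5.png

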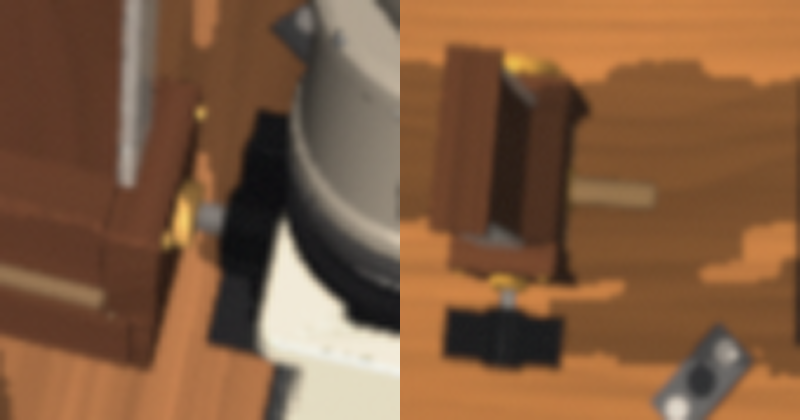

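```bash
python3 - <<'E'
from h import *
out=[]
for f in('top0.png','t4.png','raw5top.png'):
    im=cv2.imread('pics/'+f);b=(im.max(2)<70)
    w=b[230:252,155:205]; print(f,[ (int(np.where(r)[0].min())+155,int(np.where(r)[0].max())+155) if r.any() else 0 for r in w[::3]])
    out.append(cv2.resize(im[225:255,150:205],(520,200),interpolation=cv2.INTER_CUBIC))
a=cv2.imread('pics/side0.png')[262:330,278:318];b=cv2.imread('pics/raw5side.png')[262:330,278:318];c=cv2.imread('pics/s4.png')[262:330,278:318]
r=np.vstack([cv2.resize(v,(118,200),interpolation=cv2.INTER_CUBIC) for v in(a,c,b)])
cv2.imwrite('pics/c6.png',cv2.convertScaleAbs(np.hstack([np.vstack(out),r]),alpha=1.6,beta=10))
E
```

```text
top0.png [0, 0, (162, 195), (162, 196), (162, 195), (172, 194), 0, 0]
t4.png [(163, 178), (164, 179), (162, 194), (162, 195), (162, 195), (160, 194), (164, 176), 0]
raw5top.png [0, 0, (163, 194), (163, 194), (163, 193), (172, 192), 0, 0]
```

View pics/c6.png

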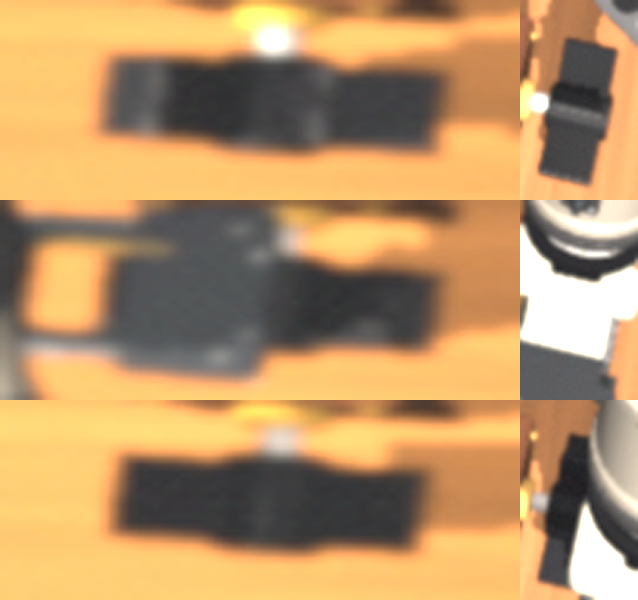

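```bash
cat > wheel.py <<'E'
from h import *
def parts(th):
    o=[]
    for k in range(6):
        a=np.radians(30+60*k)+th   # th>0 : top goes to -y
        b=box(-142,-102,-3.5,3.5,0,58)   # pointing up
        c,s=np.cos(a),np.sin(a); y=b[:,1]*c-b[:,2]*s*1; z=b[:,1]*s+b[:,2]*c
        o.append(np.c_[b[:,0],y,z+.084])
    o.append(box(-142,-102,-10,10,74,94))
    return o
def wfit(im,p,roi=(150,205,228,254),n='top'):
    x0,x1,y0,y1=roi
    m=(im.max(2)<75).astype(float);m[236:]*=1
    r=[]
    for d in range(-30,30,3):
        s=sil(n,parts(np.radians(d)),p,0); r.append((round(np.abs(s-m)[y0:y1,x0:x1].sum(),1),d))
    return sorted(r)
if __name__=='__main__':
    P=(.584,.270,-.043)
    for f in('top0.png','raw5top.png'):
        im=cv2.imread('pics/'+f)
        best=min((wfit(im,(x,y,-.043),(155,205,234,254))[:3]+[(x,y)] for x in(.581,.584,.587) for y in(.267,.270,.273)),key=lambda v:v[0])
        print(f,best)
E
python3 wheel.py
```

```text
top0.png [(np.float64(50.2), -18), (np.float64(51.1), -21), (np.float64(52.5), -15), (0.587, 0.27)]
raw5top.png [(np.float64(73.8), -18), (np.float64(74.9), -21), (np.float64(75.6), -15), (0.587, 0.273)]
```

```bash
sed -i 's/im.max(2)<75/im.max(2)<105/' wheel.py; python3 wheel.py; python3 - <<'E'
import cv2
for f in('top0.png','raw5top.png'):
    im=cv2.imread('pics/'+f)
    print(im[240,156:202].max(1).tolist())
E
```

```text
top0.png [(np.float64(39.0), -6), (np.float64(40.0), -3), (np.float64(40.5), -9), (0.587, 0.27)]
raw5top.png [(np.float64(46.4), -15), (np.float64(48.8), -18), (np.float64(53.5), -12), (0.587, 0.273)]
[186, 187, 184, 171, 136, 89, 56, 48, 49, 51, 49, 38, 30, 26, 26, 25, 27, 25, 27, 27, 31, 34, 35, 36, 37, 38, 40, 41, 39, 34, 35, 36, 35, 36, 36, 35, 36, 36, 36, 45, 67, 92, 109, 115, 115, 115]
[193, 193, 193, 191, 177, 137, 85, 45, 31, 30, 32, 30, 30, 30, 30, 32, 32, 31, 30, 30, 31, 35, 36, 33, 32, 31, 29, 30, 29, 30, 30, 31, 29, 30, 31, 30, 31, 43, 67, 95, 111, 118, 119, 120, 119, 119]
```

>>> jog_arm(plan=[[-0.6,0,0.3,0,1],[-1,0,0.3,0,1],[-1,0,0.3,0,1]])

```text
time: 12.95
tool_pos: [0.3422, 0.426, 0.2198]
tool_rot: [3.14, 0.001, -0.041]
contact_force: [0.2, -0.9, -0.7]
opening: 0.0917
grip_force: 0.0
```

>>> jog_arm(plan=[[-0.6,0,0,0,1],[-1,0,0,0,1],[-1,0,0,0,1]])

```text
time: 13.25
tool_pos: [0.2628, 0.426, 0.2191]
tool_rot: [3.139, 0.002, -0.041]
contact_force: [0.6, -0.8, 0.1]
opening: 0.0918
grip_force: 0.0
```

```bash
cat > w2.py <<'E'
from wheel import *
import sys
def two(t,s):
    from scipy.optimize import minimize_scalar
    out=[]
    for n,im,roi in(('top',t,(155,205,234,254)),('side',s,(283,315,270,330))):
        x0,x1,y0,y1=roi;m=(im.max(2)<(105 if n=='top' else 70)).astype(float)[y0:y1,x0:x1]
        for dx in(0,.003):
            r=[(round(np.abs(sil(n,parts(np.radians(d)),(.584+dx,.271,-.043),0)[y0:y1,x0:x1]-m).sum(),0),d) for d in range(-30,30,3)]
            out.append((n,dx,[(int(a),d) for a,d in sorted(r)[:5]]))
    return out
if __name__=='__main__':
    for o in two(cv2.imread('pics/top0.png'),cv2.imread('pics/side0.png')): print('init',o)
    t,s=snap('top','rt.png'),snap('side','rs.png')
    for o in two(t,s): print('now',o)
    f=lambda n,x0,y0,x1,y1:cv2.resize(cv2.imread('pics/'+n)[y0:y1,x0:x1],(390,290),interpolation=cv2.INTER_CUBIC)
    cv2.imwrite('pics/c7.png',cv2.convertScaleAbs(np.vstack([np.hstack([f('side0.png',270,260,325,330),f('rs.png',270,260,325,330)]),np.hstack([f('top0.png',150,225,205,258),f('rt.png',150,225,205,258)])]),alpha=1.5,beta=15))
E
python3 w2.py
```

```text
init ('top', 0, [(45, -9), (46, -6), (48, -12), (49, -24), (49, -3)])
init ('top', 0.003, [(40, -9), (40, -6), (42, -12), (42, -3), (44, -27)])
init ('side', 0, [(122, 3), (126, 0), (128, -3), (137, -6), (137, 6)])
init ('side', 0.003, [(182, 0), (182, 3), (183, -3), (193, -6), (199, 6)])
now ('top', 0, [(57, -18), (58, -21), (59, -15), (67, -24), (67, -12)])
now ('top', 0.003, [(48, -18), (49, -21), (50, -15), (57, -24), (58, -12)])
now ('side', 0, [(112, -9), (113, -12), (117, -6), (122, -15), (126, -3)])
now ('side', 0.003, [(168, -9), (171, -12), (172, -6), (178, -3), (179, -15)])
```

View pics/c7.png

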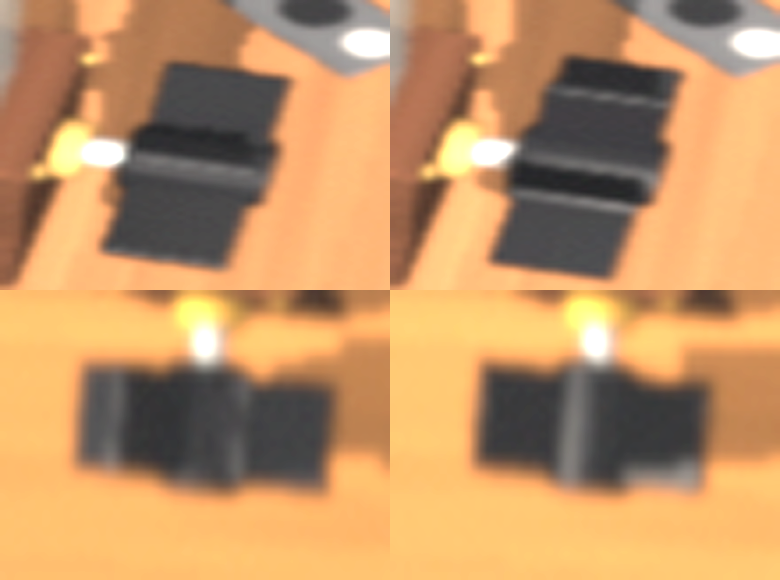

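>>> jog_arm(plan=[[0.6,0,0,0,1],[1,0,0,0,1],[1,0,0,0,1]])

```text
time: 13.65
tool_pos: [0.3503, 0.4263, 0.2186]
tool_rot: [3.141, -0.002, -0.047]
contact_force: [0.1, 1.5, -0.9]
opening: 0.0916
grip_force: 0.0
```

>>> jog_arm(plan=[[0.6,0,0,0,1],[1,0,0,0,1],[1,0,0,0,1]])

```text
time: 13.95
tool_pos: [0.4293, 0.4258, 0.2182]
tool_rot: [3.141, -0.001, -0.047]
contact_force: [0.1, -0.1, 0.5]
opening: 0.0918
grip_force: 0.0
```

>>> jog_arm(plan=[[0.55,-0.5,0,0,1],[0.55,-1,0,0,1],[0.55,-1,0,0,1],[0.55,-1,0,0,1]])

```text
time: 14.35
tool_pos: [0.469, 0.3463, 0.2194]
tool_rot: [3.141, 0.001, -0.045]
contact_force: [-0.8, 1.2, 0.5]
opening: 0.0919
grip_force: 0.0
```

```bash
python3 go.py .467 .345 .116 -.043
```

```text
t 14.35 pos [0.469  0.3463 0.2194] yaw -0.045 F [-0.8  1.2  0.5] op 0.0919 q6 2.12
units [-0.024 -0.016 -1.293] 0.001
```

Descend carefully, then push slowly.

>>> jog_arm(plan=[[0,0,-0.3,0,1],[0,0,-0.6,0,1],[0,0,-0.8,0,1],[0,0,-0.8,0,1]])

```text
time: 14.75
tool_pos: [0.4668, 0.3478, 0.1531]
tool_rot: [3.139, 0.004, -0.041]
contact_force: [-0.4, 0.9, 1.5]
opening: 0.0917
grip_force: 0.0
```

>>> jog_arm(plan=[[0,0,-0.15,0,1],[0,0,-0.3,0,1],[0,0,-0.42,0,1],[0,0,-0.48,0,1],[0,0,-0.48,0,1]])

```text
time: 15.25
tool_pos: [0.4683, 0.3473, 0.1163]
tool_rot: [3.141, 0.001, -0.042]
contact_force: [-0.5, 0.2, 0.6]
opening: 0.0921
grip_force: 0.0
```

>>> jog_arm(plan=[[0,-0.02,0,0,1],[0,-0.04,0,0,1],[0,-0.06,0,0,1],[0,-0.08,0,0,1],[0,-0.1,0,0,1],[0,-0.12,0,0,1]])

```text
time: 15.85
tool_pos: [0.4687, 0.3378, 0.1172]
tool_rot: [3.142, -0.0, -0.042]
contact_force: [0.4, 0.2, 0.5]
opening: 0.0919
grip_force: 0.0
```

```bash
python3 -c "
from h import *
s=readout.observe();print(s['contact_force'],s['torque'],s['joint_efforts'])"
```

```text
[0.44792825 0.21136252 0.4887275 ] [-0.00937772  0.21091354 -0.00075885] [ 1.26375980e-01 -5.05632091e+01 -2.20205802e+01 -8.98639380e-03
 -7.18444283e-02  3.26759834e-02]
```

>>> jog_arm(plan=[[0,-0.02,0,0,1],[0,-0.04,0,0,1],[0,-0.06,0,0,1],[0,-0.08,0,0,1],[0,-0.1,0,0,1]])

```text
time: 16.35
tool_pos: [0.4686, 0.3297, 0.1171]
tool_rot: [3.141, 0.0, -0.042]
contact_force: [0.4, 1.1, 1.0]
opening: 0.0918
grip_force: 0.0
```

>>> jog_arm(plan=[[0,-0.02,0,0,1],[0,-0.04,0,0,1],[0,-0.04,0,0,1]])

```text
time: 16.65
tool_pos: [0.4687, 0.3265, 0.1172]
tool_rot: [3.141, 0.0, -0.042]
contact_force: [0.4, -0.8, 0.5]
opening: 0.0917
grip_force: 0.0
```

```bash
python3 - <<'E'
from w2 import *
from h import *
t,s=snap('top','rt2.png'),snap('side','rs2.png')
for o in two(t,s): print(o)
E
```

```text
('top', 0, [(157, 21), (157, 24), (158, 18), (159, 6), (159, 9)])
('top', 0.003, [(173, 6), (173, 9), (173, 12), (173, 15), (173, 18)])
('side', 0, [(874, -24), (874, -21), (874, 27), (875, -30), (875, -27)])
('side', 0.003, [(866, -24), (866, 27), (867, -30), (867, -27), (867, -21)])
```

>>> jog_arm(plan=[[0,0,0.3,0,1],[0,0,0.6,0,1],[0,0,1,0,1],[0,0,1,0,1]])

```text
time: 17.15
tool_pos: [0.4707, 0.3279, 0.2017]
tool_rot: [-3.137, -0.007, -0.042]
contact_force: [0.8, 0.3, 0.0]
opening: 0.092
grip_force: 0.0
```

>>> jog_arm(plan=[[-0.5,0.5,0.2,0,1],[-1,1,0.2,0,1],[-1,1,0.2,0,1]])

```text
time: 17.45
tool_pos: [0.3856, 0.4091, 0.2132]
tool_rot: [-3.141, 0.001, -0.039]
contact_force: [-0.0, 0.1, -0.0]
opening: 0.0921
grip_force: 0.0
```

>>> jog_arm(plan=[[-0.7,0,0,0,1],[-1,0,0,0,1],[-1,0,0,0,1]])

```text
time: 17.75
tool_pos: [0.3053, 0.4064, 0.2128]
tool_rot: [3.14, 0.002, -0.039]
contact_force: [1.2, 0.0, 0.6]
opening: 0.0918
grip_force: 0.0
```

```bash
python3 - <<'E'
from w2 import *
t,s=snap('top','rt3.png'),snap('side','rs3.png')
for o in two(t,s): print(o)
a=cv2.imread('pics/rt.png');print('top diff',np.abs(a[228:256,150:205].astype(int)-t[228:256,150:205]).mean())
E
```

```text
('top', 0, [(45, -9), (47, -12), (47, -6), (49, -24), (50, -27)])
('top', 0.003, [(40, -9), (40, -6), (42, -12), (43, -3), (44, -27)])
('side', 0, [(151, 3), (154, -3), (154, 0), (163, -6), (165, 6)])
('side', 0.003, [(203, -3), (203, 0), (203, 3), (214, -6), (220, 6)])
top diff 5.986580086580086
```

>>> jog_arm(plan=[[0.6,0,0,0,1],[1,0,0,0,1],[1,0,0,0,1]])

```text
time: 18.15
tool_pos: [0.3938, 0.4058, 0.2123]
tool_rot: [3.141, -0.002, -0.047]
contact_force: [0.6, 0.8, -0.3]
opening: 0.0916
grip_force: 0.0
```

>>> jog_arm(plan=[[0.6,-0.2,-0.2,0,1],[1,-0.26,-0.6,0,1],[1,-0.26,-0.6,0,1],[1,-0.26,-0.6,0,1]])

```text
time: 18.55
tool_pos: [0.4691, 0.3849, 0.1636]
tool_rot: [3.14, 0.003, -0.045]
contact_force: [-0.9, 0.8, -0.3]
opening: 0.0914
grip_force: 0.0
```

>>> jog_arm(plan=[[0,0,-0.4,0,1],[0,0,-0.6,0,1],[0,0,-0.6,0,1],[0,0,-0.6,0,1]])

```text
time: 18.95
tool_pos: [0.4686, 0.3866, 0.1186]
tool_rot: [-3.141, -0.001, -0.042]
contact_force: [1.1, 0.7, 0.5]
opening: 0.0919
grip_force: 0.0
```

```bash
python3 go.py .468 .329 .115 -.043
```

```text
t 18.95 pos [0.4686 0.3866 0.1186] yaw -0.042 F [1.1 0.7 0.5] op 0.0919 q6 2.18
units [-0.008 -0.721 -0.046] -0.001
```

>>> jog_arm(plan=[[0,-0.04,-0.04,0,1],[0,-0.08,-0.04,0,1],[0,-0.12,-0.04,0,1],[-0.005,-0.16,-0.04,0,1],[-0.005,-0.2,-0.04,0,1],[-0.005,-0.24,-0.04,0,1],[-0.01,-0.28,-0.04,0,1],[-0.01,-0.32,-0.04,0,1]])

```text
time: 19.75
tool_pos: [0.4685, 0.3672, 0.1173]
tool_rot: [-3.127, -0.005, -0.043]
contact_force: [-6.9, 30.8, 11.5]
opening: 0.0919
grip_force: 15.8
```

>>> jog_arm(plan=[[0,-0.04,0,0,1],[0,-0.08,0,0,1],[0,-0.1,0,0,1]])

```text
time: 20.05
tool_pos: [0.4692, 0.3585, 0.1187]
tool_rot: [-3.129, -0.008, -0.041]
contact_force: [-0.5, 8.9, 9.8]
opening: 0.0919
grip_force: 5.1
```

>>> jog_arm(plan=[[0,-0.03,0,0,1],[0,-0.06,0,0,1],[0,-0.08,0,0,1]])

```text
time: 20.35
tool_pos: [0.4691, 0.3505, 0.117]
tool_rot: [-3.132, -0.005, -0.043]
contact_force: [-2.9, 20.6, 9.7]
opening: 0.0917
grip_force: 10.6
```

>>> jog_arm(plan=[[0,-0.03,0,0,1],[0,-0.06,0,0,1],[0,-0.08,0,0,1]])

```text
time: 20.65
tool_pos: [0.4692, 0.3493, 0.1178]
tool_rot: [-3.122, -0.007, -0.043]
contact_force: [-4.9, 41.8, 6.5]
opening: 0.0913
grip_force: 20.8
```

>>> jog_arm(plan=[[0,0.05,0,0,1],[0,0.1,0,0,1],[0,0.15,0,0,1]])

```text
time: 20.95
tool_pos: [0.4677, 0.3515, 0.114]
tool_rot: [3.141, 0.0, -0.042]
contact_force: [-0.2, -0.4, 0.9]
opening: 0.092
grip_force: 0.0
```

>>> jog_arm(plan=[[0,-0.04,0,0,1],[0,-0.08,0,0,1],[0,-0.12,0,0,1],[0,-0.12,0,0,1]])

```text
time: 21.35
tool_pos: [0.4678, 0.341, 0.1138]
tool_rot: [3.141, 0.001, -0.043]
contact_force: [0.7, -0.8, -0.6]
opening: 0.0918
grip_force: 0.0
```

>>> jog_arm(plan=[[0,-0.03,0,0,1],[0,-0.06,0,0,1],[0,-0.09,0,0,1],[0,-0.12,0,0,1],[0,-0.15,0,0,1],[0,-0.18,0,0,1],[0,-0.18,0,0,1]])

```text
time: 22.05
tool_pos: [0.468, 0.3269, 0.114]
tool_rot: [3.141, -0.0, -0.043]
contact_force: [-0.1, 0.0, 0.3]
opening: 0.0917
grip_force: 0.0
```

>>> jog_arm(plan=[[0,0,0.3,0,1],[0,0,0.6,0,1],[0,0,1,0,1],[0,0,1,0,1]])

```text
time: 22.45
tool_pos: [0.47, 0.3285, 0.1985]
tool_rot: [-3.138, -0.008, -0.042]
contact_force: [0.2, 0.3, -0.1]
opening: 0.0919
grip_force: 0.0
```

>>> jog_arm(plan=[[-0.2,0.4,0.1,0,1],[-0.5,1,0.1,0,1],[-0.5,1,0.1,0,1]])

```text
time: 22.75
tool_pos: [0.4252, 0.4113, 0.2016]
tool_rot: [-3.14, 0.001, -0.038]
contact_force: [0.8, 0.1, -0.3]
opening: 0.0917
grip_force: 0.0
```

```bash
python3 - <<'E'
from w2 import *
t=snap('top','rt4.png');s=cv2.imread('pics/rs3.png')
for o in two(t,s)[:2]: print(o)
E
python3 go.py .468 .385 .115 -.043
```

```text
('top', 0, [(44, -9), (44, -6), (47, -24), (47, -12), (47, -3)])
('top', 0.003, [(40, -9), (40, -6), (41, -3), (43, -27), (43, -12)])
t 22.8 pos [0.426  0.4097 0.2014] yaw -0.038 F [-0.7  0.2 -0.5] op 0.0916 q6 2.25
units [ 0.524 -0.309 -1.08 ] -0.003
```

>>> jog_arm(plan=[[0.524,-0.31,0,0,1],[0.524,-0.31,-0.4,0,1],[0.524,-0.31,-0.9,0,1],[0.524,-0.31,-1,0,1],[0.524,-0.31,-1,0,1]])

```text
time: 23.3
tool_pos: [0.4693, 0.3815, 0.1205]
tool_rot: [3.139, 0.003, -0.043]
contact_force: [0.3, -0.7, 1.1]
opening: 0.0918
grip_force: 0.0
```

>>> jog_arm(plan=[[0,-0.04,-0.08,0,1],[0,-0.08,-0.08,0,1],[0,-0.12,-0.08,0,1],[0,-0.16,-0.08,0,1],[-0.005,-0.2,-0.08,0,1],[-0.005,-0.24,-0.08,0,1],[-0.01,-0.28,-0.08,0,1],[-0.01,-0.32,-0.08,0,1]])

```text
time: 24.1
tool_pos: [0.4702, 0.3659, 0.1203]
tool_rot: [-3.123, -0.008, -0.043]
contact_force: [-5.8, 37.1, 14.1]
opening: 0.0914
grip_force: 18.7
```

>>> jog_arm(plan=[[0,-0.03,0,0,1],[0,-0.06,0,0,1],[0,-0.09,0,0,1],[0,-0.12,0,0,1]])

```text
time: 24.5
tool_pos: [0.4705, 0.3508, 0.1189]
tool_rot: [-3.134, -0.007, -0.041]
contact_force: [-1.8, 15.8, 12.8]
opening: 0.092
grip_force: 8.4
```

>>> jog_arm(plan=[[0,-0.03,0,0,1],[0,-0.05,0,0,1],[0,-0.05,0,0,1]])

```text
time: 24.8
tool_pos: [0.4706, 0.35, 0.1196]
tool_rot: [-3.128, -0.008, -0.042]
contact_force: [-3.4, 24.3, 9.3]
opening: 0.0917
grip_force: 12.0
```

>>> jog_arm(plan=[[0,0.05,0,0,1],[0,0.1,0,0,1],[0,0.13,0,0,1]])

```text
time: 25.1
tool_pos: [0.4689, 0.354, 0.1159]
tool_rot: [3.141, -0.0, -0.042]
contact_force: [0.0, -0.2, 0.3]
opening: 0.0921
grip_force: 0.0
```

>>> jog_arm(plan=[[0,-0.04,0,0,1],[0,-0.08,0,0,1],[0,-0.12,0,0,1],[0,-0.12,0,0,1]])

```text
time: 25.5
tool_pos: [0.469, 0.3499, 0.1167]
tool_rot: [-3.13, -0.002, -0.044]
contact_force: [-3.9, 25.0, -0.0]
opening: 0.0917
grip_force: 12.6
```

>>> jog_arm(plan=[[0,-0.04,0,0,1],[0,-0.08,0,0,1],[0,-0.08,0,0,1]])

```text
time: 25.8
tool_pos: [0.469, 0.3489, 0.1174]
tool_rot: [-3.12, -0.004, -0.044]
contact_force: [-3.7, 46.5, -2.1]
opening: 0.0917
grip_force: 22.9
```

>>> jog_arm(plan=[[0,0.1,0,0,1],[0,0.2,0,0,1],[0,0.2,0,0,1]])

```text
time: 26.1
tool_pos: [0.4688, 0.3539, 0.1151]
tool_rot: [3.141, 0.001, -0.042]
contact_force: [0.1, -0.9, -0.1]
opening: 0.0919
grip_force: 0.0
```

>>> jog_arm(plan=[[0,-0.04,0,0,1],[0,-0.08,0,0,1],[0,-0.12,0,0,1],[0,-0.16,0,0,1],[0,-0.16,0,0,1]])

```text
time: 26.6
tool_pos: [0.469, 0.3405, 0.1156]
tool_rot: [3.141, 0.0, -0.043]
contact_force: [0.1, 0.8, -0.3]
opening: 0.092
grip_force: 0.0
```

Through. Complete and check the wheel.

>>> jog_arm(plan=[[0,-0.03,0,0,1],[0,-0.06,0,0,1],[0,-0.09,0,0,1],[0,-0.12,0,0,1],[0,-0.15,0,0,1],[0,-0.17,0,0,1],[0,-0.17,0,0,1]])

```text
time: 27.3
tool_pos: [0.4691, 0.3271, 0.1156]
tool_rot: [3.141, -0.0, -0.043]
contact_force: [0.3, -0.6, 0.1]
opening: 0.092
grip_force: 0.0
```

>>> jog_arm(plan=[[0,0,0.3,0,1],[0,0,0.6,0,1],[0,0,1,0,1],[0,0,1,0,1]])

```text
time: 27.7
tool_pos: [0.4711, 0.3285, 0.2001]
tool_rot: [-3.138, -0.007, -0.042]
contact_force: [0.4, 0.3, -0.4]
opening: 0.092
grip_force: 0.0
```

>>> jog_arm(plan=[[-0.6,0,0.4,0.1,1],[-0.9,0,0.5,0.2,1],[-0.9,0,0.5,0.25,1]])

```text
time: 28.0
tool_pos: [0.3945, 0.3279, 0.2373]
tool_rot: [-3.141, -0.001, 0.358]
contact_force: [1.1, -1.0, 0.3]
opening: 0.0915
grip_force: 0.0
```

>>> jog_arm(plan=[[0,-0.6,0,0.1,1],[0,-1,0,0.2,1],[0,-1,0,0.25,1]])

```text
time: 28.3
tool_pos: [0.3964, 0.2445, 0.2352]
tool_rot: [3.141, 0.002, 0.746]
contact_force: [-0.7, -0.3, -0.2]
opening: 0.0914
grip_force: 0.0
```

>>> jog_arm(plan=[[0,-0.6,0,0.1,1],[0,-1,0,0.2,1],[0,-1,0,0.25,1]])

```text
time: 28.6
tool_pos: [0.3966, 0.1646, 0.2352]
tool_rot: [3.142, 0.002, 1.139]
contact_force: [-0.4, 0.6, 0.6]
opening: 0.0916
grip_force: 0.0
```

```bash
python3 - <<'E'
from w2 import *
t,s=snap('top','rt5.png'),snap('side','rs5.png')
for o in two(t,s): print(o)
E
python3 go.py .581 .1688 .0075 1.529
```

```text
('top', 0, [(190, -6), (191, -3), (192, -9), (193, 0), (195, 3)])
('top', 0.003, [(202, -6), (202, -3), (203, -9), (203, 0), (203, 3)])
('side', 0, [(151, 3), (154, -3), (154, 0), (163, -6), (165, 6)])
('side', 0.003, [(203, -3), (203, 0), (203, 3), (214, -6), (220, 6)])
t 28.7 pos [0.3969 0.1666 0.2353] yaw 1.135 F [-0.7 -0.2 -0.2] op 0.0919 q6 0.66
units [ 2.301  0.028 -2.848] 0.251
```

>>> jog_arm(plan=[[0.4,0.028,0,0.1,1],[0.8,0.028,0,0.2,1],[0.8,0.028,0,0.251,1]])

```text
time: 29.0
tool_pos: [0.464, 0.1703, 0.2349]
tool_rot: [3.14, -0.0, 1.532]
contact_force: [0.2, 0.6, -0.7]
opening: 0.0924
grip_force: 0.0
```

>>> jog_arm(plan=[[0.6,0,0,0,1],[1,0,0,0,1],[1,0,0,0,1]])

```text
time: 29.3
tool_pos: [0.5438, 0.1701, 0.234]
tool_rot: [3.141, 0.0, 1.526]
contact_force: [0.0, 0.0, -0.1]
opening: 0.0917
grip_force: 0.0
```

>>> jog_arm(plan=[[0.5,0,-0.3,0,1],[0.5,0,-0.9,0,1],[0.5,0,-0.9,0,1]])

```text
time: 29.6
tool_pos: [0.5767, 0.1697, 0.1569]
tool_rot: [-3.128, 0.003, 1.528]
contact_force: [-1.6, 0.7, -1.0]
opening: 0.0915
grip_force: 0.0
```

>>> jog_arm(plan=[[0,0,-0.6,0,1],[0,0,-1,0,1],[0,0,-1,0,1],[0,0,-1,0,1]])

```text
time: 30.0
tool_pos: [0.5812, 0.1704, 0.0856]
tool_rot: [3.14, -0.0, 1.53]
contact_force: [0.8, -0.7, 0.8]
opening: 0.0917
grip_force: 0.0
```

```bash
python3 go.py .581 .1688 .0075 1.529
```

```text
t 30.0 pos [0.5812 0.1704 0.0856] yaw 1.53 F [ 0.8 -0.7  0.8] op 0.0917 q6 0.2
units [-0.002 -0.019 -0.976] -0.0
```

>>> jog_arm(plan=[[0,-0.02,-0.5,0,0.3],[0,-0.02,-0.9,0,0],[0,-0.02,-0.965,0,0],[0,-0.02,-0.965,0,-1],[0,-0.02,-0.965,0,-1],[0,-0.02,-0.965,0,-1],[0,-0.02,-0.965,0,-1],[0,-0.02,-0.965,0,-1],[0,-0.02,-0.965,0,-1],[0,-0.02,-0.965,0,-1],[0,-0.02,-0.965,0,-1]], squeeze=50)

```text
time: 31.1
tool_pos: [0.5811, 0.1682, 0.0065]
tool_rot: [3.141, -0.0, 1.53]
contact_force: [-0.1, -0.2, 2.1]
opening: 0.02
grip_force: 50.0
```

>>> jog_arm(plan=[[0,0,0.02,0,-1],[0,-0.1,0.03,0,-1],[0,-0.25,0.03,0,-1],[-0.01,-0.4,0.03,0,-1],[-0.02,-0.55,0.03,0,-1],[-0.03,-0.7,0.03,0,-1],[-0.04,-0.85,0.03,0,-1],[-0.04,-1,0.03,0,-1]])

```text
time: 31.9
tool_pos: [0.5776, 0.0869, 0.0088]
tool_rot: [-3.142, 0.0, 1.53]
contact_force: [0.9, 0.5, -3.1]
opening: 0.0194
grip_force: 50.0
```

>>> jog_arm(plan=[[0,-0.15,0,0,-1],[0,-0.3,0,0,-1],[0,-0.45,0.05,0,-1],[0,-0.6,0.1,0,-1],[0,-0.75,0.15,0,-1],[0,-0.75,0.2,0,-1]])

```text
time: 32.5
tool_pos: [0.578, 0.0264, 0.0253]
tool_rot: [3.141, 0.0, 1.528]
contact_force: [0.4, 0.9, -3.6]
opening: 0.0199
grip_force: 50.0
```

```bash
python3 go.py .5 -.067 .02 0
python3 - <<'E'
from h import *
a=snap('side','s8.png')[140:260,200:330];b=snap('top','t8.png')[150:260,180:320]
cv2.imwrite('pics/c8.png',np.hstack([cv2.resize(a,(400,370),interpolation=cv2.INTER_CUBIC),cv2.resize(b,(400,370),interpolation=cv2.INTER_CUBIC)]))
E
```

```text
t 32.5 pos [0.578  0.0264 0.0253] yaw 1.528 F [ 0.4  0.9 -3.6] op 0.0199 q6 -0.04
units [-0.976 -1.168 -0.067] -0.973
```

View pics/c8.png

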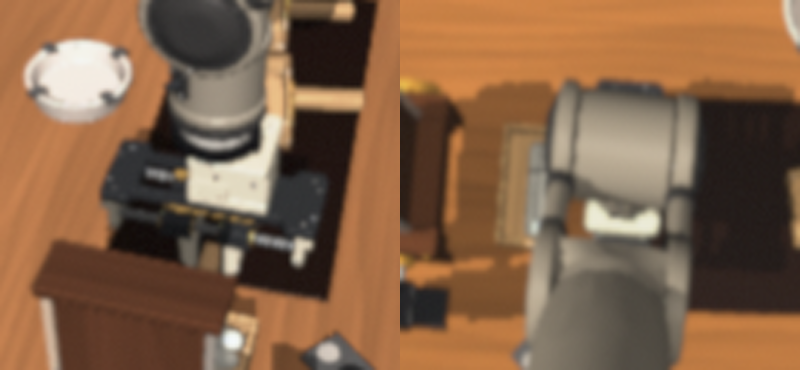

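>>> jog_arm(plan=[[-0.05,-0.1,0,-0.08,-1],[-0.1,-0.2,0,-0.16,-1],[-0.15,-0.3,0,-0.24,-1],[-0.2,-0.4,0,-0.32,-1],[-0.25,-0.5,0,-0.4,-1],[-0.3,-0.57,0,-0.48,-1]])

```text
time: 33.2
tool_pos: [0.5535, -0.0171, 0.0247]
tool_rot: [-3.141, 0.0, 0.771]
contact_force: [-0.5, 0.6, -2.2]
opening: 0.0196
grip_force: 50.0
```

>>> jog_arm(plan=[[-0.05,-0.1,0,-0.08,-1],[-0.1,-0.2,0,-0.16,-1],[-0.15,-0.3,0,-0.24,-1],[-0.2,-0.4,0,-0.32,-1],[-0.25,-0.5,0,-0.4,-1],[-0.31,-0.57,0,-0.49,-1],[-0.31,-0.57,0,-0.49,-1],[-0.31,-0.57,0,-0.49,-1]])

```text
time: 34.0
tool_pos: [0.529, -0.0625, 0.0247]
tool_rot: [-3.141, 0.0, 0.01]
contact_force: [0.4, -0.0, -3.1]
opening: 0.0198
grip_force: 50.0
```

```bash
python3 - <<'E'
from h import *
f=[]
for _ in range(6): cams.read_camera('top'); f.append(readout.observe()['contact_force'][2])
print(np.round(f,2),np.mean(f))
E
python3 go.py .529 -.065 .010 0
```

```text
[-2.21 -2.51 -3.31 -1.8  -2.19 -2.29] -2.384540710061145
t 34.3 pos [ 0.5291 -0.0627  0.0247] yaw 0.008 F [ 0.2 -0.3 -2.3] op 0.0194 q6 1.3
units [-0.001 -0.029 -0.184] -0.005
```

>>> jog_arm(plan=[[0,0,-0.07,0,-1],[0,0,-0.14,0,-1],[0,0,-0.18,0,-1],[0,0,-0.195,0,-1],[0,0,-0.195,0,-1],[0,0,-0.195,0,1],[0,0,-0.195,0,1],[0,0,-0.195,0,1],[0,0,-0.195,0,1],[0,0,-0.195,0,1],[0,0,0.2,0,1],[0,0,0.6,0,1]])

```text
time: 35.5
tool_pos: [0.5282, -0.0629, 0.0726]
tool_rot: [-3.141, 0.003, 0.006]
contact_force: [0.2, -0.6, 0.5]
opening: 0.071
grip_force: 0.0
```

>>> jog_arm(plan=[[-0.6,0,0.6,0,1],[-1,0,1,0,1],[-1,0,1,0,1]])

```text
time: 35.8
tool_pos: [0.4476, -0.063, 0.1557]
tool_rot: [3.14, -0.003, 0.006]
contact_force: [0.2, 0.3, -0.6]
opening: 0.091
grip_force: 0.0
```

>>> jog_arm(plan=[[-0.3,0,0,0.1,1],[-0.3,0,0,0.1,1]])

```text
time: 36.0
tool_pos: [0.4231, -0.0627, 0.1528]
tool_rot: [-3.141, 0.001, 0.166]
contact_force: [-0.3, 0.1, 0.3]
opening: 0.0919
grip_force: 0.0
```

```bash
cat > tr.py <<'E'
from h import *
im=snap('top','tr.png')
m=np.zeros(im.shape[:2],np.uint8)
# mask: anything not mat-dark inside the mat polygon
x0,x1,y0,y1=262,403,181,243
m[y0:y1,x0:x1]=(im[y0:y1,x0:x1].max(2)>80)
k,l,st,ce=cv2.connectedComponentsWithStats(m)
for i in range(1,k):
    if st[i,4]<300: continue
    c=onz('top',ce[i],.03);mm=(l==i).astype(np.uint8)
    mm=cv2.morphologyEx(mm,cv2.MORPH_CLOSE,np.ones((9,9),np.uint8))
    p,r=fit('top',mm.astype(float),(c[0]+.012,c[1],0.05),.003)
    g=p[:2]-.105*np.array([np.cos(p[2]),np.sin(p[2])])
    print('px',st[i,:5],'tray',p.round(3),'res',round(r),'grip',g.round(3))
    # saturation profile along tray x through box
    hsv=cv2.cvtColor(im,cv2.COLOR_BGR2HSV)
    pr=[]
    for u in np.arange(-30,31,3):
        v=[proj('top',place(np.array([[u,w,12]])/1000.,*p,.003)[0]) for w in(-30,-15,0,15,30)]
        pr.append(int(np.mean([hsv[int(round(b)),int(round(a)),1] for a,b in v])))
    print('  sat',pr)
E
python3 tr.py
```

```text
px [ 267  181   38   47 1051] tray [ 0.635 -0.064 -0.001] res 95 grip [ 0.53  -0.064]
  sat [83, 52, 30, 23, 21, 24, 23, 19, 18, 20, 23, 24, 23, 28, 49, 88, 116, 121, 122, 122, 122]
px [ 362  188   41   50 1134] tray [ 0.612 -0.394  0.168] res 120 grip [ 0.508 -0.412]
  sat [118, 118, 118, 119, 121, 122, 122, 122, 122, 121, 121, 120, 119, 119, 120, 121, 120, 119, 119, 120, 118]
px [ 314  195   42   48 1125] tray [ 0.583 -0.23   0.168] res 139 grip [ 0.48  -0.247]
  sat [119, 119, 118, 119, 120, 121, 122, 121, 121, 121, 120, 120, 119, 119, 121, 121, 120, 118, 120, 121, 119]
```

```bash
python3 - <<'E'
from h import *
im=cv2.imread('pics/tr.png')
for r in range(179,214): print(r,[int(v) for v in im[r,264:308,:].mean(1)[::2]],'sat',[int(v) for v in cv2.cvtColor(im,cv2.COLOR_BGR2HSV)[r,268:306:5,1]])
E
```

```text
179 [40, 39, 52, 62, 61, 62, 58, 57, 59, 57, 64, 66, 64, 63, 63, 68, 82, 94, 95, 95, 91, 90] sat [127, 124, 134, 131, 136, 144, 157, 159]
180 [28, 32, 65, 82, 82, 82, 79, 83, 83, 84, 101, 103, 99, 98, 97, 97, 99, 103, 105, 99, 65, 55] sat [118, 118, 118, 123, 124, 128, 126, 129]
181 [26, 32, 83, 96, 91, 92, 96, 105, 105, 108, 129, 134, 131, 131, 129, 129, 129, 132, 133, 124, 66, 34] sat [118, 119, 120, 123, 124, 126, 119, 118]
182 [27, 34, 93, 101, 91, 92, 97, 103, 102, 103, 118, 122, 120, 118, 119, 126, 128, 130, 128, 128, 70, 29] sat [116, 119, 119, 122, 121, 124, 119, 120]
183 [27, 35, 96, 109, 105, 105, 105, 107, 103, 102, 106, 108, 107, 104, 109, 132, 137, 136, 132, 132, 76, 28] sat [119, 121, 121, 120, 120, 122, 120, 122]
184 [27, 33, 96, 118, 118, 118, 118, 119, 116, 115, 116, 116, 116, 115, 126, 161, 166, 167, 159, 143, 81, 27] sat [119, 122, 122, 122, 122, 123, 122, 125]
185 [26, 35, 93, 120, 123, 123, 123, 122, 121, 121, 122, 123, 123, 123, 135, 175, 180, 180, 173, 148, 81, 28] sat [123, 124, 123, 123, 121, 123, 118, 124]
186 [26, 34, 92, 117, 119, 120, 119, 119, 119, 119, 
[... 3307 characters left out ...]
23, 124, 66, 89, 96]
209 [29, 29, 29, 30, 29, 30, 31, 30, 38, 98, 153, 158, 102, 34, 29, 28, 29, 35, 35, 36, 35, 35] sat [73, 73, 83, 125, 126, 62, 87, 91]
210 [29, 29, 31, 30, 30, 31, 34, 33, 42, 117, 163, 159, 102, 35, 29, 27, 30, 35, 35, 34, 36, 36] sat [69, 72, 91, 126, 124, 75, 81, 96]
211 [30, 31, 33, 33, 33, 33, 36, 36, 45, 128, 168, 159, 101, 35, 28, 29, 31, 35, 35, 35, 34, 35] sat [87, 83, 89, 126, 125, 83, 87, 91]
212 [32, 34, 35, 36, 37, 35, 36, 36, 46, 130, 169, 159, 102, 34, 28, 29, 30, 33, 35, 36, 36, 36] sat [91, 96, 89, 128, 124, 73, 95, 91]
213 [36, 36, 36, 36, 36, 36, 35, 36, 47, 130, 169, 160, 102, 33, 28, 27, 30, 35, 36, 36, 36, 35] sat [94, 100, 89, 127, 124, 66, 93, 89]
```

>>> jog_arm(plan=[[0.3,-0.6,0,0,1],[0.69,-1,0,0,1],[0.69,-1,0,0,1]])

```text
time: 36.35
tool_pos: [0.4846, -0.1474, 0.152]
tool_rot: [3.139, -0.003, 0.158]
contact_force: [0.9, 1.4, 0.5]
opening: 0.092
grip_force: 0.0
```

>>> jog_arm(plan=[[0,-0.6,-0.2,0,1],[0,-1,-0.6,0,1],[0,-1,-0.6,0,1]])

```text
time: 36.65
tool_pos: [0.4789, -0.2252, 0.1001]
tool_rot: [-3.138, 0.005, 0.158]
contact_force: [-0.9, 1.5, -0.7]
opening: 0.0916
grip_force: 0.0
```

>>> jog_arm(plan=[[0,-0.31,-0.3,0,1],[0,-0.31,-0.3,0,1],[0,-0.31,-0.3,0,1]])

```text
time: 36.95
tool_pos: [0.4803, -0.2472, 0.0802]
tool_rot: [-3.14, 0.001, 0.162]
contact_force: [-0.1, -0.8, -0.1]
opening: 0.092
grip_force: 0.0
```

```bash
python3 tr.py | grep -v sat; python3 go.py .478 -.2475 .0095 .168
```

```text
px [ 267  181   38   47 1057] tray [ 0.635 -0.064 -0.   ] res 97 grip [ 0.53  -0.064]
px [ 314  188   89   55 3391] tray [ 0.543 -0.35   1.051] res 2543 grip [ 0.491 -0.441]
t 37.0 pos [ 0.4806 -0.2471  0.0809] yaw 0.163 F [-0.5  0.7 -0.2] op 0.0917 q6 0.79
units [-0.032 -0.005 -0.892] 0.003
```

>>> jog_arm(plan=[[-0.03,0,-0.5,0,0.3],[-0.03,0,-0.85,0,0],[-0.03,0,-0.89,0,0],[-0.03,0,-0.89,0,-1],[-0.03,0,-0.89,0,-1],[-0.03,0,-0.89,0,-1],[-0.03,0,-0.89,0,-1],[-0.03,0,-0.89,0,-1],[-0.03,0,-0.89,0,-1],[-0.03,0,-0.89,0,-1],[-0.03,0,-0.89,0,-1],[-0.03,0,-0.89,0,-1]], squeeze=50)

```text
time: 38.2
tool_pos: [0.4778, -0.2479, 0.0096]
tool_rot: [3.142, -0.0, 0.163]
contact_force: [-0.7, -0.5, 2.7]
opening: 0.0194
grip_force: 49.9
```

>>> jog_arm(plan=[[0,0,0.12,0,-1],[0,0,0.25,0,-1],[0,0,0.4,0,-1],[-0.1,0,0.5,0,-1],[-0.3,0,0.5,-0.05,-1],[-0.5,0,0.5,-0.1,-1],[-0.7,0.05,0.5,-0.1,-1],[-0.9,0.1,0.5,-0.1,-1],[-1,0.2,0.5,-0.1,-1],[-1,0.2,0.5,-0.1,-1]])

```text
time: 39.2
tool_pos: [0.3966, -0.2308, 0.0499]
tool_rot: [-3.141, 0.001, 0.006]
contact_force: [-0.1, 0.1, -1.9]
opening: 0.0197
grip_force: 49.9
```

```bash
python3 go.py .385 .03 .05 0
```

```text
t 39.2 pos [ 0.3966 -0.2308  0.0499] yaw 0.006 F [-0.1  0.1 -1.9] op 0.0197 q6 0.87
units [-1.450e-01  3.259e+00  1.000e-03] -0.004
```

>>> jog_arm(plan=[[-0.05,0.2,0,0,-1],[-0.1,0.5,0,0,-1],[-0.1,0.8,0,0,-1],[-0.1,1,0,0,-1]])

```text
time: 39.6
tool_pos: [0.3902, -0.1507, 0.0498]
tool_rot: [3.141, -0.001, 0.007]
contact_force: [0.6, 0.2, -1.9]
opening: 0.0196
grip_force: 49.9
```

>>> jog_arm(plan=[[0,0.3,0,0,-1],[0,0.6,0,0,-1],[0,0.9,0,0,-1],[0,1,0,0,-1]])

```text
time: 40.0
tool_pos: [0.3901, -0.0702, 0.0498]
tool_rot: [-3.142, -0.0, 0.008]
contact_force: [0.6, 0.5, -1.3]
opening: 0.0196
grip_force: 49.9
```

>>> jog_arm(plan=[[0,0.3,0,0,-1],[0,0.6,0,0,-1],[0,0.9,0,0,-1],[0,1,0,0,-1]])

```text
time: 40.4
tool_pos: [0.3903, 0.0094, 0.0497]
tool_rot: [3.142, -0.001, 0.008]
contact_force: [-0.1, 0.7, -1.6]
opening: 0.0198
grip_force: 49.9
```

>>> jog_arm(plan=[[0,0.2,0,0.08,-1],[0.1,0.3,0,0.16,-1],[0.25,0.4,0,0.24,-1],[0.4,0.5,0,0.32,-1],[0.6,0.55,0,0.4,-1],[0.8,0.6,0,0.48,-1],[1,0.65,0,0.56,-1],[1,0.65,0,0.56,-1]])

```text
time: 41.2
tool_pos: [0.4724, 0.0598, 0.0498]
tool_rot: [3.139, -0.002, 0.887]
contact_force: [0.2, 0.1, -1.3]
opening: 0.0195
grip_force: 49.9
```

```bash
python3 go.py .575 .07 .026 1.529
```

```text
t 41.2 pos [0.4724 0.0598 0.0498] yaw 0.887 F [ 0.2  0.1 -1.3] op 0.0195 q6 0.65
units [ 1.282  0.128 -0.297] 0.408
```

>>> jog_arm(plan=[[0.2,-0.1,0,0.04,-1],[0.4,-0.1,0,0.1,-1],[0.6,-0.1,0,0.17,-1],[0.8,-0.05,0,0.25,-1],[1,0,-0.1,0.33,-1],[1,0.05,-0.2,0.41,-1],[1,0.1,-0.3,0.41,-1]])

```text
time: 41.9
tool_pos: [0.5494, 0.0676, 0.025]
tool_rot: [-3.141, 0.0, 1.528]
contact_force: [-0.2, -0.3, -1.9]
opening: 0.0194
grip_force: 49.9
```

>>> jog_arm(plan=[[0.14,0,0,0,-1],[0.28,0.02,-0.1,0,-1],[0.28,0.02,-0.2,0,-1],[0.28,0.02,-0.2,0,-1]])

```text
time: 42.3
tool_pos: [0.5708, 0.0696, 0.0079]
tool_rot: [-3.139, 0.0, 1.528]
contact_force: [-0.6, -0.0, -1.1]
opening: 0.0192
grip_force: 49.9
```

```bash
python3 go.py .580 .150 .010 1.529
```

```text
t 42.3 pos [0.5708 0.0696 0.0079] yaw 1.528 F [-0.6 -0.  -1.1] op 0.0192 q6 0.03
units [0.114 1.005 0.027] 0.001
```

>>> jog_arm(plan=[[0.07,0,0.03,0,-1],[0.07,0.15,0.03,0,-1],[0.08,0.3,0.03,0,-1],[0.09,0.5,0.03,0,-1],[0.1,0.7,0.03,0,-1],[0.11,0.85,0.03,0,-1],[0.12,1,0.03,0,-1],[0.12,1,0.03,0,-1]])

```text
time: 43.1
tool_pos: [0.5817, 0.1517, 0.0119]
tool_rot: [3.141, -0.0, 1.532]
contact_force: [0.4, -0.0, -1.9]
opening: 0.0197
grip_force: 49.9
```

>>> jog_arm(plan=[[0,0.06,-0.02,0,-1],[0,0.12,-0.03,0,-1],[0,0.17,-0.045,0,-1],[0,0.2,-0.055,0,-1],[0,0.23,-0.055,0,-1],[0,0.25,-0.055,0,-1],[0,0.25,-0.055,0,-1]])

```text
time: 43.8
tool_pos: [0.5818, 0.1699, 0.0076]
tool_rot: [3.141, -0.0, 1.53]
contact_force: [0.5, -0.3, -1.7]
opening: 0.0196
grip_force: 49.9
```

>>> jog_arm(plan=[[0,0.01,-0.015,0,-1],[0,0.02,-0.025,0,-1],[0,0.03,-0.03,0,-1],[0,0.03,-0.03,0,-1]])

```text
time: 44.2
tool_pos: [0.5819, 0.1702, 0.0062]
tool_rot: [3.141, 0.002, 1.53]
contact_force: [-3.2, -9.9, 7.5]
opening: 0.0194
grip_force: 49.9
```

>>> jog_arm(plan=[[0,-0.01,0.01,0,1],[0,-0.03,0.02,0,1],[0,-0.03,0.02,0,1],[0,-0.03,0.02,0,1],[0,-0.03,0.02,0,1],[0,-0.03,0.3,0,1],[0,-0.03,0.6,0,1],[0,-0.03,1,0,1]])

```text
time: 45.0
tool_pos: [0.5808, 0.1697, 0.0847]
tool_rot: [-3.139, 0.001, 1.53]
contact_force: [1.1, -0.6, -0.2]
opening: 0.0791
grip_force: 0.0
```

>>> jog_arm(plan=[[-0.2,0,0.6,-0.1,1],[-0.75,0,1,-0.2,1],[-0.75,0,1,-0.25,1]])

```text
time: 45.3
tool_pos: [0.5203, 0.1705, 0.1694]
tool_rot: [3.138, -0.003, 1.133]
contact_force: [0.4, -0.1, -0.2]
opening: 0.0915
grip_force: 0.0
```

>>> jog_arm(plan=[[-0.66,0.2,0.6,-0.1,1],[-0.66,0.65,0.9,-0.2,1],[-0.66,0.65,0.9,-0.25,1]])

```text
time: 45.6
tool_pos: [0.4686, 0.2245, 0.2412]
tool_rot: [3.14, -0.006, 0.741]
contact_force: [0.8, -0.6, 0.1]
opening: 0.0923
grip_force: 0.0
```

>>> jog_arm(plan=[[0,0.6,0,-0.1,1],[0,1,0,-0.2,1],[0,1,0,-0.25,1]])

```text
time: 45.9
tool_pos: [0.4683, 0.3055, 0.237]
tool_rot: [-3.14, -0.001, 0.35]
contact_force: [-0.1, 0.1, -0.7]
opening: 0.0917
grip_force: 0.0
```

>>> jog_arm(plan=[[0,0.6,0,-0.1,1],[0,1,0,-0.2,1],[0,1,0,-0.25,1],[0,1,0,-0.25,1]])

```text
time: 46.3
tool_pos: [0.4684, 0.3826, 0.2365]
tool_rot: [3.141, 0.001, -0.04]
contact_force: [0.9, -0.3, -0.0]
opening: 0.0918
grip_force: 0.0
```

```bash
python3 go.py .468 .385 .114 -.043
```

```text
t 46.3 pos [0.4684 0.3826 0.2365] yaw -0.04 F [ 0.9 -0.3 -0. ] op 0.0918 q6 2.17
units [-0.005  0.029 -1.532] -0.002
```

>>> jog_arm(plan=[[0,0.03,-0.5,0,1],[0,0.03,-0.9,0,1],[0,0.03,-0.9,0,1]])

```text
time: 46.6
tool_pos: [0.4666, 0.382, 0.1608]
tool_rot: [3.136, 0.008, -0.039]
contact_force: [0.2, -0.2, 0.2]
opening: 0.0917
grip_force: 0.0
```

>>> jog_arm(plan=[[0,0,-0.4,0,1],[0,0,-0.63,0,1],[0,-0.05,-0.63,0,1],[0,-0.1,-0.63,0,1],[0,-0.15,-0.63,0,1],[0,-0.2,-0.63,0,1],[-0.005,-0.24,-0.63,0,1],[-0.01,-0.28,-0.63,0,1],[-0.01,-0.32,-0.63,0,1]])

```text
time: 47.5
tool_pos: [0.4701, 0.3665, 0.1201]
tool_rot: [-3.124, -0.009, -0.042]
contact_force: [-4.0, 33.6, 13.1]
opening: 0.0914
grip_force: 17.1
```

>>> jog_arm(plan=[[0,-0.03,0,0,1],[0,-0.06,0,0,1],[0,-0.09,0,0,1],[0,-0.12,0,0,1]])

```text
time: 47.9
tool_pos: [0.4702, 0.3524, 0.1192]
tool_rot: [-3.134, -0.008, -0.039]
contact_force: [0.4, 5.1, 6.7]
opening: 0.0919
grip_force: 3.5
```

>>> jog_arm(plan=[[0,-0.04,0,0,1],[0,-0.08,0,0,1],[0,-0.12,0,0,1],[0,-0.12,0,0,1]])

```text
time: 48.3
tool_pos: [0.4703, 0.3491, 0.1201]
tool_rot: [-3.121, -0.01, -0.041]
contact_force: [-3.3, 37.0, 8.4]
opening: 0.0912
grip_force: 18.2
```

>>> jog_arm(plan=[[0,-0.03,0,0,1],[0,-0.03,0,0,1],[0,0.05,0,0,1],[0,0.1,0,0,1],[0,0.1,0,0,1]])

```text
time: 48.8
tool_pos: [0.4684, 0.3476, 0.1156]
tool_rot: [-3.141, -0.001, -0.04]
contact_force: [-0.3, 2.1, 1.0]
opening: 0.0918
grip_force: 1.1
```

>>> jog_arm(plan=[[0,-0.04,0,0,1],[0,-0.08,0,0,1],[0,-0.12,0,0,1],[0,-0.12,0,0,1]])

```text
time: 49.2
tool_pos: [0.4683, 0.3365, 0.1147]
tool_rot: [3.14, 0.0, -0.041]
contact_force: [-0.0, 0.8, -0.6]
opening: 0.0918
grip_force: 0.0
```

>>> jog_arm(plan=[[0,-0.03,0,0,1],[0,-0.06,0,0,1],[0,-0.09,0,0,1],[0,-0.12,0,0,1],[0,-0.12,0,0,1],[0,-0.12,0.3,0,1],[0,-0.12,0.7,0,1],[0,-0.12,0.7,0,1],[0,0.3,0.7,0,1],[0,0.6,0.7,0,1],[0,0.6,0.7,0,1]])

```text
time: 50.3
tool_pos: [0.4677, 0.388, 0.1701]
tool_rot: [-3.141, 0.0, -0.038]
contact_force: [-0.0, -0.7, -0.6]
opening: 0.0915
grip_force: 0.0
```

>>> jog_arm(plan=[[0,0,-0.4,0,1],[0,0,-0.7,0,1],[0,0,-0.7,0,1],[0,-0.05,-0.7,0,1],[0,-0.1,-0.7,0,1],[0,-0.15,-0.7,0,1],[0,-0.2,-0.7,0,1],[-0.005,-0.24,-0.7,0,1],[-0.01,-0.28,-0.7,0,1],[-0.01,-0.32,-0.7,0,1]])

```text
time: 51.3
tool_pos: [0.4688, 0.3671, 0.119]
tool_rot: [-3.126, -0.007, -0.042]
contact_force: [-4.4, 30.9, 12.4]
opening: 0.0917
grip_force: 15.7
```

>>> jog_arm(plan=[[0,-0.03,0,0,1],[0,-0.06,0,0,1],[0,-0.09,0,0,1],[0,-0.12,0,0,1]])

```text
time: 51.7
tool_pos: [0.4693, 0.3556, 0.1196]
tool_rot: [-3.131, -0.009, -0.039]
contact_force: [0.7, 6.8, 6.3]
opening: 0.0918
grip_force: 3.7
```

>>> jog_arm(plan=[[0,-0.04,0,0,1],[0,-0.08,0,0,1],[0,-0.12,0,0,1],[0,-0.12,0,0,1]])

```text
time: 52.1
tool_pos: [0.4692, 0.3494, 0.1193]
tool_rot: [-3.124, -0.009, -0.042]
contact_force: [-3.3, 31.8, 9.1]
opening: 0.0917
grip_force: 16.1
```

>>> jog_arm(plan=[[0,-0.04,0,0,1],[0,-0.06,0,0,1],[0,-0.06,0,0,1],[0,0.04,0,0,1],[0,0.1,0,0,1],[0,0.1,0,0,1]])

```text
time: 52.7
tool_pos: [0.4672, 0.3494, 0.1143]
tool_rot: [3.141, 0.001, -0.04]
contact_force: [-0.9, 0.1, -0.0]
opening: 0.0921
grip_force: 0.0
```

>>> jog_arm(plan=[[0,-0.04,0,0,1],[0,-0.08,0,0,1],[0,-0.12,0,0,1],[0,-0.12,0,0,1]])

```text
time: 53.1
tool_pos: [0.4674, 0.3387, 0.1148]
tool_rot: [3.141, 0.0, -0.041]
contact_force: [0.2, 0.5, 0.0]
opening: 0.0919
grip_force: 0.0
```

Free again; finish click 2 and start click 3.

>>> jog_arm(plan=[[0,-0.03,0,0,1],[0,-0.06,0,0,1],[0,-0.09,0,0,1],[0,-0.12,0,0,1],[0,-0.15,0,0,1],[0,-0.15,0.3,0,1],[0,-0.15,0.7,0,1],[0,-0.15,0.7,0,1],[0,0.3,0.7,0,1],[0,0.57,0.7,0,1],[0,0.57,0.7,0,1]])

```text
time: 54.2
tool_pos: [0.4669, 0.3869, 0.1701]
tool_rot: [-3.141, 0.0, -0.038]
contact_force: [0.8, 0.5, 0.1]
opening: 0.0919
grip_force: 0.0
```

>>> jog_arm(plan=[[0,0,-0.4,0,1],[0,0,-0.7,0,1],[0,0,-0.7,0,1],[0,-0.05,-0.7,0,1],[0,-0.1,-0.7,0,1],[0,-0.15,-0.7,0,1],[0,-0.2,-0.7,0,1],[-0.005,-0.24,-0.7,0,1],[-0.01,-0.28,-0.7,0,1],[-0.01,-0.32,-0.7,0,1]])

```text
time: 55.2
tool_pos: [0.4681, 0.3668, 0.1192]
tool_rot: [-3.125, -0.007, -0.042]
contact_force: [-5.2, 32.6, 12.8]
opening: 0.0915
grip_force: 16.5
```

>>> jog_arm(plan=[[0,-0.03,0,0,1],[0,-0.06,0,0,1],[0,-0.09,0,0,1],[0,-0.12,0,0,1]])

```text
time: 55.6
tool_pos: [0.4684, 0.3537, 0.119]
tool_rot: [-3.133, -0.008, -0.039]
contact_force: [0.9, 5.0, 5.0]
opening: 0.0915
grip_force: 2.9
```

>>> jog_arm(plan=[[0,-0.04,0,0,1],[0,-0.08,0,0,1],[0,-0.12,0,0,1],[0,-0.14,0,0,1]])

```text
time: 56.0
tool_pos: [0.4685, 0.3489, 0.1197]
tool_rot: [-3.12, -0.009, -0.042]
contact_force: [-3.4, 43.5, 7.4]
opening: 0.0918
grip_force: 21.8
```

>>> jog_arm(plan=[[0,-0.03,0,0,1],[0,-0.03,0,0,1],[0,0.05,0,0,1],[0,0.12,0,0,1],[0,0.12,0,0,1]])

```text
time: 56.5
tool_pos: [0.4666, 0.3482, 0.115]
tool_rot: [3.141, -0.0, -0.04]
contact_force: [-0.0, -0.7, 0.1]
opening: 0.0919
grip_force: 0.0
```

>>> jog_arm(plan=[[0,-0.04,0,0,1],[0,-0.08,0,0,1],[0,-0.12,0,0,1],[0,-0.12,0,0,1]])

```text
time: 56.9
tool_pos: [0.4667, 0.3377, 0.1147]
tool_rot: [3.141, 0.0, -0.042]
contact_force: [0.5, -0.5, -0.3]
opening: 0.0915
grip_force: 0.0
```

>>> jog_arm(plan=[[0,-0.03,0,0,1],[0,-0.06,0,0,1],[0,-0.09,0,0,1],[0,-0.12,0,0,1],[0,-0.14,0,0,1],[0,-0.14,0.3,0,1],[0,-0.14,0.7,0,1],[0,-0.14,1,0,1],[0,-0.14,1,0,1]])

```text
time: 57.8
tool_pos: [0.4683, 0.3281, 0.1985]
tool_rot: [-3.138, -0.006, -0.041]
contact_force: [0.4, 0.5, 0.2]
opening: 0.0917
grip_force: 0.0
```

>>> jog_arm(plan=[[-0.6,0,0.4,0.1,1],[-0.9,0,0.5,0.2,1],[-0.9,0,0.5,0.25,1]])

```text
time: 58.1
tool_pos: [0.3918, 0.3275, 0.2359]
tool_rot: [-3.141, -0.0, 0.359]
contact_force: [1.0, 0.0, -0.1]
opening: 0.092
grip_force: 0.0
```

>>> jog_arm(plan=[[0,-0.6,0,0.1,1],[0,-1,0,0.2,1],[0,-1,0,0.25,1]])

```text
time: 58.4
tool_pos: [0.3938, 0.2441, 0.2339]
tool_rot: [3.141, 0.003, 0.748]
contact_force: [-1.2, 0.1, -0.3]
opening: 0.0918
grip_force: 0.0
```

>>> jog_arm(plan=[[0,-0.6,0,0.1,1],[0,-1,0,0.2,1],[0,-1,0,0.25,1]])

```text
time: 58.7
tool_pos: [0.3939, 0.1643, 0.2339]
tool_rot: [-3.141, 0.002, 1.14]
contact_force: [0.2, 0.1, -1.0]
opening: 0.092
grip_force: 0.0
```

>>> jog_arm(plan=[[0.4,0,0,0.1,1],[0.8,0,0,0.2,1],[0.8,0,0,0.251,1]])

```text
time: 59.0
tool_pos: [0.4612, 0.1667, 0.2335]
tool_rot: [3.141, 0.0, 1.536]
contact_force: [-0.5, 0.7, -0.2]
opening: 0.0919
grip_force: 0.0
```

```bash
python3 - <<'E'
from w2 import *
t,s=snap('top','rt9.png'),snap('side','rs9.png')
for o in two(t,s): print(o)
E
python3 go.py .5815 .1690 .0075 1.53
```

```text
('top', 0, [(471, -18), (472, -21), (473, -15), (481, -24), (482, -12)])
('top', 0.003, [(452, -18), (453, -21), (453, -15), (461, -24), (462, -12)])
('side', 0, [(122, 3), (126, 0), (128, -3), (137, -6), (137, 6)])
('side', 0.003, [(184, -3), (184, 0), (184, 3), (195, -6), (201, 6)])
t 59.1 pos [0.4585 0.167  0.2334] yaw 1.532 F [-0.4 -0.3 -0.2] op 0.0917 q6 0.23
units [ 1.538  0.025 -2.824] -0.001
```

>>> jog_arm(plan=[[0.6,0.025,0,0,1],[1,0.025,0,0,1],[1,0.025,0,0,1]])

```text
time: 59.4
tool_pos: [0.5407, 0.169, 0.2334]
tool_rot: [-3.142, 0.0, 1.528]
contact_force: [-0.7, 0.3, 0.6]
opening: 0.0916
grip_force: 0.0
```

>>> jog_arm(plan=[[0.54,0,-0.3,0,1],[0.54,0,-0.9,0,1],[0.54,0,-0.9,0,1]])

```text
time: 59.7
tool_pos: [0.5771, 0.1687, 0.1562]
tool_rot: [-3.128, 0.003, 1.53]
contact_force: [-1.0, -0.3, -0.5]
opening: 0.0919
grip_force: 0.0
```

>>> jog_arm(plan=[[0,0,-0.6,0,1],[0,0,-1,0,1],[0,0,-1,0,1],[0,0,-1,0,1]])

```text
time: 60.1
tool_pos: [0.5818, 0.1697, 0.0848]
tool_rot: [3.14, -0.0, 1.531]
contact_force: [-0.4, -0.2, 0.8]
opening: 0.0913
grip_force: 0.0
```

>>> jog_arm(plan=[[0,0,-0.5,0,0.3],[0,0,-0.86,0,0],[0,0,-0.92,0,0],[0,0,-0.92,0,-1],[0,0,-0.92,0,-1],[0,0,-0.92,0,-1],[0,0,-0.92,0,-1],[0,0,-0.92,0,-1],[0,0,-0.92,0,-1],[0,0,-0.92,0,-1],[0,0,-0.92,0,-1],[0,0,-0.92,0,-1]], squeeze=50)

```text
time: 61.3
tool_pos: [0.5817, 0.1693, 0.0092]
tool_rot: [-3.142, 0.0, 1.532]
contact_force: [-1.0, -0.9, 1.3]
opening: 0.0201
grip_force: 50.0
```

>>> jog_arm(plan=[[0,0,0.02,0,-1],[0,-0.1,0.02,0,-1],[0,-0.25,0.02,0,-1],[-0.01,-0.4,0.02,0,-1],[-0.02,-0.55,0.02,0,-1],[-0.03,-0.7,0.02,0,-1],[-0.04,-0.85,0.02,0,-1],[-0.04,-1,0.02,0,-1]])

```text
time: 62.1
tool_pos: [0.5784, 0.0881, 0.0107]
tool_rot: [-3.142, 0.0, 1.531]
contact_force: [-0.1, -0.3, -2.1]
opening: 0.0192
grip_force: 50.0
```

>>> jog_arm(plan=[[0,-0.1,0,0,-1],[0,-0.2,0.05,0,-1],[0,-0.25,0.15,0,-1],[0,-0.25,0.3,0,-1],[0,-0.25,0.5,0,-1],[0,-0.25,0.5,0,-1]])

```text
time: 62.7
tool_pos: [0.5804, 0.0698, 0.0538]
tool_rot: [3.136, -0.0, 1.532]
contact_force: [0.8, 0.0, -1.6]
opening: 0.0195
grip_force: 50.0
```

```bash
python3 - <<'E'
from h import *
f=[]
for _ in range(10): cams.read_camera('top'); f.append(readout.observe()['contact_force'][2])
print(np.mean(f),np.std(f))
E
python3 go.py .472 .06 .05 .887
```

```text
-2.6336287771420133 0.43633006433486565
t 63.2 pos [0.5784 0.0694 0.0503] yaw 1.532 F [-0.3  0.3 -2.5] op 0.0194 q6 0.03
units [-1.33  -0.117 -0.004] -0.41
```

>>> jog_arm(plan=[[-0.2,-0.1,0,0,-1],[-0.4,-0.1,0,-0.08,-1],[-0.6,-0.1,0,-0.16,-1],[-0.8,-0.1,0,-0.24,-1],[-1,-0.1,0,-0.32,-1],[-1,-0.1,0,-0.4,-1]])

```text
time: 63.8
tool_pos: [0.4961, 0.0615, 0.0504]
tool_rot: [-3.139, 0.002, 0.898]
contact_force: [0.3, -0.5, -2.1]
opening: 0.0196
grip_force: 50.0
```

>>> jog_arm(plan=[[-0.2,-0.05,0,-0.08,-1],[-0.4,-0.1,0,-0.16,-1],[-0.6,-0.15,0,-0.24,-1],[-0.8,-0.2,0,-0.32,-1],[-1,-0.3,0,-0.4,-1],[-1,-0.4,0,-0.48,-1],[-1,-0.5,0,-0.56,-1],[-1,-0.5,0,-0.57,-1]])

```text
time: 64.6
tool_pos: [0.4187, 0.0208, 0.0509]
tool_rot: [3.141, -0.0, 0.005]
contact_force: [-0.1, 0.4, -2.6]
opening: 0.0193
grip_force: 50.0
```

```bash
python3 - <<'E'
from h import *
f=[]
for _ in range(10): cams.read_camera('top'); f.append(readout.observe()['contact_force'][2])
print(np.mean(f),np.std(f))
E
python3 go.py .39 -.205 .05 0
```

```text
-2.2194742685904183 0.41421681715716585
t 65.1 pos [0.4185 0.0215 0.0507] yaw 0.009 F [ 0.1  0.2 -1.9] op 0.0198 q6 1.43
units [-0.356 -2.832 -0.009] -0.006
```

>>> jog_arm(plan=[[-0.18,0,0,0,-1],[-0.36,-0.2,0,0,-1],[-0.36,-0.5,0,0,-1],[-0.36,-0.8,0,0,-1],[-0.36,-1,0,0,-1]])

```text
time: 65.6
tool_pos: [0.3899, -0.0599, 0.0509]
tool_rot: [3.141, -0.001, 0.008]
contact_force: [0.7, -0.0, -1.9]
opening: 0.0196
grip_force: 50.0
```

>>> jog_arm(plan=[[0,-0.3,0,0,-1],[0,-0.6,0,0,-1],[0,-0.9,0,0,-1],[0,-1,0,0,-1]])

```text
time: 66.0
tool_pos: [0.3902, -0.1406, 0.0509]
tool_rot: [3.141, -0.001, 0.006]
contact_force: [-0.4, 0.3, -1.7]
opening: 0.0199
grip_force: 50.0
```

>>> jog_arm(plan=[[0,-0.3,0,0,-1],[0,-0.6,0,0,-1],[0,-0.83,0,0,-1],[0.1,-0.83,0,0,-1],[0.3,-0.83,0,0,-1],[0.5,-0.83,0,0,-1],[0.7,-0.83,-0.1,0,-1],[0.9,-0.83,-0.2,0,-1],[0.9,-0.83,-0.3,0,-1]])

```text
time: 66.9
tool_pos: [0.4638, -0.2041, 0.0264]
tool_rot: [3.141, -0.002, 0.01]
contact_force: [0.2, 0.0, -3.5]
opening: 0.0199
grip_force: 50.0
```

```bash
python3 go.py .528 -.205 .0095 0
```

```text
t 66.9 pos [ 0.4638 -0.2041  0.0264] yaw 0.01 F [ 0.2  0.  -3.5] op 0.0199 q6 0.99
units [ 0.803 -0.011 -0.212] -0.006
```

>>> jog_arm(plan=[[0.2,0,0,0,-1],[0.4,0,0,0,-1],[0.6,0,0,0,-1],[0.8,0,0,0,-1],[0.8,0,-0.08,0,-1],[0.8,0,-0.16,0,-1],[0.8,0,-0.2,0,-1],[0.8,0,-0.22,0,-1],[0.8,0,-0.22,0,1],[0.8,0,-0.22,0,1],[0.8,0,-0.22,0,1],[0.8,0,-0.22,0,1]])

```text
time: 68.1
tool_pos: [0.5257, -0.2051, 0.0091]
tool_rot: [3.141, -0.0, 0.008]
contact_force: [0.7, -0.1, -0.5]
opening: 0.0469
grip_force: 0.0
```

>>> jog_arm(plan=[[0,0,0,0,1],[0,0,0.2,0,1],[0,0,0.6,0,1],[0,0,1,0,1],[-0.5,0,1,0,1],[-1,0,1,0,1]])

```text
time: 68.7
tool_pos: [0.4458, -0.2053, 0.0901]
tool_rot: [3.14, -0.003, 0.009]
contact_force: [-1.0, -0.9, -0.2]
opening: 0.0909
grip_force: 0.0
```

>>> jog_arm(plan=[[-0.6,0,0.5,0.05,1],[-0.6,0,0.5,0.1,1],[-0.6,0,0.5,0.1,1]])

```text
time: 69.0
tool_pos: [0.3973, -0.2055, 0.1306]
tool_rot: [3.139, -0.002, 0.164]
contact_force: [0.1, -0.3, -0.2]
opening: 0.0917
grip_force: 0.0
```

```bash
python3 tr.py; python3 go.py .506 -.412 .0095 .168
```

```text
px [ 267  181   38   47 1058] tray [ 0.635 -0.064 -0.001] res 100 grip [ 0.53  -0.064]
  sat [83, 52, 29, 22, 21, 24, 23, 18, 17, 20, 24, 23, 23, 29, 48, 88, 116, 121, 122, 122, 122]
px [ 308  181   95   50 1280] tray [ 0.633 -0.204 -0.002] res 266 grip [ 0.528 -0.203]
  sat [117, 100, 59, 21, 13, 12, 16, 23, 26, 17, 11, 11, 18, 24, 24, 18, 13, 13, 20, 38, 68]
px [ 362  188   41   51 1159] tray [ 0.611 -0.395  0.152] res 128 grip [ 0.507 -0.411]
  sat [118, 119, 118, 119, 120, 121, 121, 121, 121, 120, 120, 120, 120, 119, 120, 121, 120, 118, 119, 120, 119]
t 69.05 pos [ 0.398  -0.2055  0.1298] yaw 0.162 F [ 0.4 -0.3  0. ] op 0.0919 q6 0.76
units [ 1.349 -2.581 -1.504] 0.004
```

>>> jog_arm(plan=[[0.1,-0.5,0,0,1],[0.3,-1,0,0,1],[0.3,-1,0,0,1]])

```text
time: 69.35
tool_pos: [0.4243, -0.2895, 0.1283]
tool_rot: [3.139, -0.002, 0.161]
contact_force: [0.2, -0.1, -0.2]
opening: 0.0921
grip_force: 0.0
```

>>> jog_arm(plan=[[0.3,-0.6,0,0,1],[0.5,-1,0,0,1],[0.5,-1,0,0,1]])

```text
time: 69.65
tool_pos: [0.4639, -0.3686, 0.1274]
tool_rot: [3.14, -0.001, 0.162]
contact_force: [0.1, -0.0, -0.1]
opening: 0.0917
grip_force: 0.0
```

>>> jog_arm(plan=[[0.54,-0.58,-0.2,0,1],[0.54,-0.58,-0.6,0,1],[0.54,-0.58,-0.6,0,1],[0.54,-0.58,-0.6,0,1]])

```text
time: 70.05
tool_pos: [0.5046, -0.4099, 0.0794]
tool_rot: [-3.138, 0.002, 0.165]
contact_force: [-0.5, 0.0, 0.2]
opening: 0.0924
grip_force: 0.0
```

```bash
python3 go.py .506 -.4115 .0095 .158
```

```text
t 70.05 pos [ 0.5046 -0.4099  0.0794] yaw 0.165 F [-0.5  0.   0.2] op 0.0924 q6 0.61
units [ 0.017 -0.02  -0.873] -0.004
```

>>> jog_arm(plan=[[0,-0.02,-0.5,0,0.3],[0,-0.02,-0.83,0,0],[0,-0.02,-0.875,0,0],[0,-0.02,-0.875,0,-1],[0,-0.02,-0.875,0,-1],[0,-0.02,-0.875,0,-1],[0,-0.02,-0.875,0,-1],[0,-0.02,-0.875,0,-1],[0,-0.02,-0.875,0,-1],[0,-0.02,-0.875,0,-1],[0,-0.02,-0.875,0,-1],[0,-0.02,-0.875,0,-1]], squeeze=50)

```text
time: 71.25
tool_pos: [0.5049, -0.413, 0.0112]
tool_rot: [-3.142, 0.0, 0.165]
contact_force: [-1.1, 0.9, 1.1]
opening: 0.0197
grip_force: 50.0
```

>>> jog_arm(plan=[[0,0,0.12,0,-1],[0,0,0.25,0,-1],[0,0,0.4,0,-1],[-0.1,0,0.5,0,-1],[-0.3,0,0.5,-0.05,-1],[-0.5,0,0.5,-0.1,-1],[-0.7,0,0.5,-0.1,-1],[-0.9,0,0.5,-0.1,-1],[-1,0,0.5,-0.1,-1],[-1,0,0.5,-0.1,-1]])

```text
time: 72.25
tool_pos: [0.424, -0.4133, 0.0517]
tool_rot: [3.141, 0.0, 0.007]
contact_force: [-0.4, 0.2, -0.9]
opening: 0.0193
grip_force: 50.0
```

>>> jog_arm(plan=[[-0.2,0.1,0,0,-1],[-0.43,0.3,0,0,-1],[-0.43,0.6,0,0,-1],[-0.43,0.9,0,0,-1],[-0.43,0.9,0,0,-1]])

```text
time: 72.75
tool_pos: [0.3907, -0.3383, 0.0513]
tool_rot: [-3.14, 0.001, 0.01]
contact_force: [-0.4, 1.1, -1.1]
opening: 0.0195
grip_force: 50.0
```

```bash
python3 go.py .39 .01 .05 0
```

```text
t 72.75 pos [ 0.3907 -0.3383  0.0513] yaw 0.01 F [-0.4  1.1 -1.1] op 0.0195 q6 0.7
units [-0.008  4.354 -0.016] -0.006
```

>>> jog_arm(plan=[[0,0.3,0,0,-1],[0,0.6,0,0,-1],[0,0.9,0,0,-1],[0,1,0,0,-1]])

```text
time: 73.15
tool_pos: [0.391, -0.2597, 0.0513]
tool_rot: [-3.141, 0.0, 0.01]
contact_force: [0.2, -0.1, -2.2]
opening: 0.0195
grip_force: 50.0
```

>>> jog_arm(plan=[[0,0.3,0,0,-1],[0,0.6,0,0,-1],[0,0.9,0,0,-1],[0,1,0,0,-1]])

```text
time: 73.55
tool_pos: [0.391, -0.1802, 0.0513]
tool_rot: [3.141, -0.0, 0.009]
contact_force: [-0.2, -0.5, -1.1]
opening: 0.0192
grip_force: 50.0
```

>>> jog_arm(plan=[[0,0.3,0,0,-1],[0,0.6,0,0,-1],[0,0.9,0,0,-1],[0,1,0,0,-1]])

```text
time: 73.95
tool_pos: [0.3911, -0.1004, 0.0513]
tool_rot: [3.141, -0.001, 0.009]
contact_force: [0.6, 0.5, -1.1]
opening: 0.0194
grip_force: 50.0
```

>>> jog_arm(plan=[[0,0.3,0,0,-1],[0,0.6,0,0,-1],[0,0.9,0,0,-1],[0,1,0,0,-1]])

```text
time: 74.35
tool_pos: [0.3914, -0.0205, 0.0513]
tool_rot: [3.141, -0.001, 0.009]
contact_force: [-1.0, -0.4, -2.0]
opening: 0.0195
grip_force: 50.0
```

>>> jog_arm(plan=[[0,0.3,0,0,-1],[0,0.45,0,0.08,-1],[0.1,0.6,0,0.16,-1],[0.25,0.7,0,0.24,-1],[0.4,0.8,0,0.32,-1],[0.6,0.85,0,0.4,-1],[0.8,0.9,0,0.48,-1],[1,0.95,0,0.56,-1],[1,0.95,0,0.56,-1]])

```text
time: 75.25
tool_pos: [0.4736, 0.0542, 0.0514]
tool_rot: [3.139, -0.002, 0.889]
contact_force: [-0.4, -0.6, -1.3]
opening: 0.0197
grip_force: 50.0
```

```bash
python3 go.py .5766 .07 .013 1.529
```

```text
t 75.25 pos [0.4736 0.0542 0.0514] yaw 0.889 F [-0.4 -0.6 -1.3] op 0.0197 q6 0.64
units [ 1.288  0.198 -0.48 ] 0.408
```

>>> jog_arm(plan=[[0.2,-0.1,0,0.04,-1],[0.4,-0.1,0,0.1,-1],[0.6,-0.1,0,0.17,-1],[0.8,0,0,0.25,-1],[1,0.1,-0.1,0.33,-1],[1,0.15,-0.2,0.41,-1],[1,0.18,-0.3,0.41,-1]])

```text
time: 75.95
tool_pos: [0.5504, 0.0687, 0.0265]
tool_rot: [-3.141, 0.0, 1.53]
contact_force: [-0.2, -0.2, -1.1]
opening: 0.0198
grip_force: 50.0
```

>>> jog_arm(plan=[[0.14,0,0,0,-1],[0.29,0.02,-0.1,0,-1],[0.29,0.02,-0.17,0,-1],[0.29,0.02,-0.17,0,-1],[0.29,0.02,-0.17,0,-1]])

```text
time: 76.45
tool_pos: [0.5727, 0.0706, 0.0132]
tool_rot: [-3.14, 0.0, 1.53]
contact_force: [-0.0, 0.6, -1.0]
opening: 0.0195
grip_force: 50.0
```

```bash
python3 go.py .5766 .07 .0125 1.529
```

```text
t 76.45 pos [0.5727 0.0706 0.0132] yaw 1.53 F [-0.   0.6 -1. ] op 0.0195 q6 0.03
units [ 0.049 -0.008 -0.009] -0.0
```

>>> jog_arm(plan=[[0.05,0,0,0,-1],[0.05,0.15,0,0,-1],[0.06,0.3,0,0,-1],[0.07,0.5,0,0,-1],[0.08,0.7,0,0,-1],[0.09,0.85,0,0,-1],[0.1,1,0,0,-1],[0.1,1,0,0,-1]])

```text
time: 77.25
tool_pos: [0.5817, 0.1529, 0.0135]
tool_rot: [3.141, -0.0, 1.534]
contact_force: [0.4, -0.6, -1.2]
opening: 0.0195
grip_force: 50.0
```

>>> jog_arm(plan=[[0,0.06,-0.02,0,-1],[0,0.12,-0.03,0,-1],[0,0.16,-0.045,0,-1],[0,0.19,-0.06,0,-1],[0,0.22,-0.065,0,-1],[0,0.24,-0.065,0,-1],[0,0.24,-0.065,0,-1]])

```text
time: 77.95
tool_pos: [0.5813, 0.1686, 0.0083]
tool_rot: [-3.14, 0.002, 1.531]
contact_force: [-2.4, -7.6, 0.8]
opening: 0.0197
grip_force: 50.0
```

>>> jog_arm(plan=[[0,0.01,-0.01,0,-1],[0,0.02,-0.015,0,-1],[0,0.03,-0.015,0,-1],[0,0.03,-0.015,0,-1]])

```text
time: 78.35
tool_pos: [0.5812, 0.1686, 0.008]
tool_rot: [-3.14, 0.005, 1.531]
contact_force: [-4.3, -17.7, 9.4]
opening: 0.0195
grip_force: 50.0
```

Home. Release and go to the wheel, including the first sweep.

>>> jog_arm(plan=[[0,-0.03,0.01,0,1],[0,-0.04,0.02,0,1],[0,-0.04,0.02,0,1],[0,-0.04,0.02,0,1],[0,-0.04,0.02,0,1],[0,-0.04,0.3,0,1],[0,-0.04,0.6,0,1],[0,-0.04,1,0,1]])

```text
time: 79.15
tool_pos: [0.5808, 0.1695, 0.0867]
tool_rot: [-3.139, 0.001, 1.532]
contact_force: [-0.3, -0.3, -1.1]
opening: 0.0785
grip_force: 0.0
```

>>> jog_arm(plan=[[-0.2,0,0.6,-0.1,1],[-0.75,0,1,-0.2,1],[-0.75,0,1,-0.25,1]])

```text
time: 79.45
tool_pos: [0.5203, 0.1702, 0.1714]
tool_rot: [3.138, -0.003, 1.135]
contact_force: [-1.1, -0.7, -0.2]
opening: 0.0917
grip_force: 0.0
```

>>> jog_arm(plan=[[-0.66,0.2,0.6,-0.1,1],[-0.66,0.7,0.9,-0.2,1],[-0.66,0.7,0.9,-0.25,1]])

```text
time: 79.75
tool_pos: [0.4685, 0.2281, 0.2428]
tool_rot: [3.14, -0.006, 0.743]
contact_force: [2.4, -0.6, 0.5]
opening: 0.0917
grip_force: 0.0
```

>>> jog_arm(plan=[[0,0.6,0,-0.1,1],[0,1,0,-0.2,1],[0,1,0,-0.25,1]])

```text
time: 80.05
tool_pos: [0.4682, 0.3093, 0.239]
tool_rot: [-3.14, -0.001, 0.352]
contact_force: [-0.5, -0.9, -0.3]
opening: 0.092
grip_force: 0.0
```

>>> jog_arm(plan=[[0,0.6,0,-0.1,1],[0,1,0,-0.2,1],[0,1,0,-0.25,1],[0,1,0,-0.25,1]])

```text
time: 80.45
tool_pos: [0.4684, 0.3863, 0.2385]
tool_rot: [3.141, 0.001, -0.038]
contact_force: [-0.7, 0.2, -1.2]
opening: 0.0917
grip_force: 0.0
```

```bash
python3 go.py .468 .385 .114 -.043
```

```text
t 80.45 pos [0.4684 0.3863 0.2385] yaw -0.038 F [-0.7  0.2 -1.2] op 0.0917 q6 2.17
units [-0.005 -0.016 -1.557] -0.003
```

>>> jog_arm(plan=[[0,0,-0.5,0,1],[0,0,-0.9,0,1],[0,0,-0.9,0,1]])

```text
time: 80.75
tool_pos: [0.4667, 0.3833, 0.1628]
tool_rot: [3.136, 0.008, -0.037]
contact_force: [0.1, -0.5, -0.2]
opening: 0.0919
grip_force: 0.0
```

>>> jog_arm(plan=[[0,0,-0.4,0,1],[0,0,-0.66,0,1],[0,-0.05,-0.66,0,1],[0,-0.1,-0.66,0,1],[0,-0.15,-0.66,0,1],[0,-0.2,-0.66,0,1],[-0.005,-0.24,-0.66,0,1],[-0.01,-0.28,-0.66,0,1],[-0.01,-0.32,-0.66,0,1]])

```text
time: 81.65
tool_pos: [0.4701, 0.367, 0.1194]
tool_rot: [-3.125, -0.008, -0.04]
contact_force: [-5.0, 31.2, 13.1]
opening: 0.0917
grip_force: 15.9
```

>>> jog_arm(plan=[[0,-0.03,0,0,1],[0,-0.06,0,0,1],[0,-0.09,0,0,1],[0,-0.12,0,0,1]])

```text
time: 82.05
tool_pos: [0.4705, 0.3554, 0.1199]
tool_rot: [-3.131, -0.01, -0.037]
contact_force: [1.0, 6.2, 5.7]
opening: 0.0918
grip_force: 3.4
```

>>> jog_arm(plan=[[0,-0.04,0,0,1],[0,-0.08,0,0,1],[0,-0.12,0,0,1],[0,-0.15,0,0,1],[0,-0.15,0,0,1]])

```text
time: 82.55
tool_pos: [0.4681, 0.3374, 0.1145]
tool_rot: [3.141, 0.0, -0.04]
contact_force: [0.7, -0.1, -0.0]
opening: 0.0916
grip_force: 0.0
```

>>> jog_arm(plan=[[0,0.05,0,0,1],[0,0.12,0,0,1],[0,0.12,0,0,1]])

```text
time: 82.85
tool_pos: [0.468, 0.3483, 0.114]
tool_rot: [3.141, 0.001, -0.039]
contact_force: [-0.2, 0.2, -0.1]
opening: 0.0918
grip_force: 0.0
```

>>> jog_arm(plan=[[0,-0.04,0,0,1],[0,-0.08,0,0,1],[0,-0.12,0,0,1],[0,-0.12,0,0,1]])

```text
time: 83.25
tool_pos: [0.4682, 0.3375, 0.1144]
tool_rot: [3.141, 0.0, -0.04]
contact_force: [0.1, 0.4, 0.2]
opening: 0.092
grip_force: 0.0
```

>>> jog_arm(plan=[[0,-0.03,0,0,1],[0,-0.06,0,0,1],[0,-0.09,0,0,1],[0,-0.13,0,0,1],[0,-0.13,0,0,1],[0,-0.13,0.3,0,1],[0,-0.13,0.7,0,1],[0,-0.13,0.7,0,1],[0,0.3,0.7,0,1],[0,0.6,0.7,0,1],[0,0.6,0.7,0,1]])

```text
time: 84.35
tool_pos: [0.4677, 0.3884, 0.1697]
tool_rot: [-3.141, 0.0, -0.037]
contact_force: [-0.5, 0.3, -0.2]
opening: 0.0918
grip_force: 0.0
```

>>> jog_arm(plan=[[0,0,-0.4,0,1],[0,0,-0.7,0,1],[0,0,-0.7,0,1],[0,-0.05,-0.7,0,1],[0,-0.1,-0.7,0,1],[0,-0.15,-0.7,0,1],[0,-0.2,-0.7,0,1],[-0.005,-0.24,-0.7,0,1],[-0.01,-0.28,-0.7,0,1],[-0.01,-0.32,-0.7,0,1]])

```text
time: 85.35
tool_pos: [0.4688, 0.3673, 0.1185]
tool_rot: [-3.127, -0.007, -0.04]
contact_force: [-4.3, 29.4, 11.6]
opening: 0.0914
grip_force: 15.3
```

>>> jog_arm(plan=[[0,-0.03,0,0,1],[0,-0.06,0,0,1],[0,-0.09,0,0,1],[0,-0.12,0,0,1]])

```text
time: 85.75
tool_pos: [0.4694, 0.3566, 0.1195]
tool_rot: [-3.13, -0.009, -0.038]
contact_force: [0.6, 9.1, 8.5]
opening: 0.0918
grip_force: 4.4
```

>>> jog_arm(plan=[[0,-0.04,0,0,1],[0,-0.08,0,0,1],[0,-0.12,0,0,1],[0,-0.15,0,0,1],[0,-0.15,0,0,1]])

```text
time: 86.25
tool_pos: [0.4671, 0.338, 0.1141]
tool_rot: [3.14, 0.001, -0.04]
contact_force: [0.3, 0.4, -0.5]
opening: 0.0919
grip_force: 0.0
```

Clean second click; repeat for the third, then lift off toward the handle.

>>> jog_arm(plan=[[0,-0.03,0,0,1],[0,-0.06,0,0,1],[0,-0.09,0,0,1],[0,-0.13,0,0,1],[0,-0.13,0,0,1],[0,-0.13,0.3,0,1],[0,-0.13,0.7,0,1],[0,-0.13,0.7,0,1],[0,0.3,0.7,0,1],[0,0.6,0.7,0,1],[0,0.6,0.7,0,1]])

```text
time: 87.35
tool_pos: [0.4669, 0.3891, 0.1697]
tool_rot: [-3.141, 0.0, -0.037]
contact_force: [1.0, -0.2, 0.5]
opening: 0.0915
grip_force: 0.0
```

>>> jog_arm(plan=[[0,0,-0.4,0,1],[0,0,-0.7,0,1],[0,0,-0.7,0,1],[0,-0.05,-0.7,0,1],[0,-0.1,-0.7,0,1],[0,-0.15,-0.7,0,1],[0,-0.2,-0.7,0,1],[-0.005,-0.24,-0.7,0,1],[-0.01,-0.28,-0.7,0,1],[-0.01,-0.32,-0.7,0,1]])

```text
time: 88.35
tool_pos: [0.468, 0.3676, 0.1182]
tool_rot: [-3.128, -0.007, -0.04]
contact_force: [-4.8, 28.3, 10.7]
opening: 0.0917
grip_force: 14.4
```

>>> jog_arm(plan=[[0,-0.03,0,0,1],[0,-0.06,0,0,1],[0,-0.09,0,0,1],[0,-0.12,0,0,1]])

```text
time: 88.75
tool_pos: [0.4685, 0.3588, 0.12]
tool_rot: [-3.127, -0.01, -0.038]
contact_force: [-0.5, 11.3, 9.9]
opening: 0.0919
grip_force: 5.7
```

>>> jog_arm(plan=[[0,-0.04,0,0,1],[0,-0.08,0,0,1],[0,-0.12,0,0,1],[0,-0.15,0,0,1],[0,-0.15,0,0,1]])

```text
time: 89.25
tool_pos: [0.4663, 0.3388, 0.1141]
tool_rot: [3.14, 0.001, -0.04]
contact_force: [0.0, -0.5, 0.1]
opening: 0.0919
grip_force: 0.0
```

>>> jog_arm(plan=[[0,-0.03,0,0,1],[0,-0.06,0,0,1],[0,-0.09,0,0,1],[0,-0.12,0,0,1],[0,-0.15,0,0,1],[0,-0.15,0.3,0,1],[0,-0.15,0.7,0,1],[0,-0.15,1,0,1],[0,-0.15,1,0,1]])

```text
time: 90.15
tool_pos: [0.4683, 0.3283, 0.1981]
tool_rot: [-3.139, -0.006, -0.039]
contact_force: [0.4, -0.0, -0.1]
opening: 0.0916
grip_force: 0.0
```

>>> jog_arm(plan=[[-0.6,0,0.4,0.1,1],[-0.9,0,0.5,0.2,1],[-0.9,0,0.5,0.25,1]])

```text
time: 90.45
tool_pos: [0.3919, 0.3278, 0.2354]
tool_rot: [-3.141, -0.0, 0.361]
contact_force: [0.7, -0.3, -0.3]
opening: 0.0916
grip_force: 0.0
```

>>> jog_arm(plan=[[0,-0.6,0,0.1,1],[0,-1,0,0.2,1],[0,-1,0,0.25,1]])

```text
time: 90.75
tool_pos: [0.3938, 0.2444, 0.2335]
tool_rot: [3.141, 0.003, 0.749]
contact_force: [-0.0, 0.0, -0.1]
opening: 0.0916
grip_force: 0.0
```

>>> jog_arm(plan=[[0,-0.6,0,0.1,1],[0,-1,0,0.2,1],[0,-1,0,0.25,1]])

```text
time: 91.05
tool_pos: [0.3939, 0.1646, 0.2334]
tool_rot: [-3.141, 0.002, 1.142]
contact_force: [0.1, 0.5, 0.0]
opening: 0.092
grip_force: 0.0
```

>>> jog_arm(plan=[[0.4,0,0,0.1,1],[0.8,0,0,0.2,1],[0.8,0,0,0.251,1]])

```text
time: 91.35
tool_pos: [0.4612, 0.167, 0.2331]
tool_rot: [3.141, 0.001, 1.537]
contact_force: [-0.6, 0.1, 0.8]
opening: 0.0919
grip_force: 0.0
```

```bash
python3 - <<'E'
from w2 import *
t,s=snap('top','rt10.png'),snap('side','rs10.png')
for o in two(t,s)[2:]: print(o)
E
python3 go.py .5815 .1690 .0092 1.531
```

```text
('side', 0, [(140, 3), (143, -3), (143, 0), (152, -6), (154, 6)])
('side', 0.003, [(192, -3), (192, 0), (192, 3), (203, -6), (209, 6)])
t 91.45 pos [0.4585 0.1672 0.233 ] yaw 1.533 F [ 0.1 -0.5 -0.3] op 0.0917 q6 0.23
units [ 1.538  0.022 -2.797] -0.001
```

>>> jog_arm(plan=[[0.6,0.02,0,0,1],[1,0.02,0,0,1],[1,0.02,0,0,1]])

```text
time: 91.75
tool_pos: [0.5407, 0.1689, 0.2329]
tool_rot: [-3.141, 0.001, 1.53]
contact_force: [0.1, -0.1, 0.0]
opening: 0.0918
grip_force: 0.0
```

>>> jog_arm(plan=[[0.54,0,-0.3,0,1],[0.54,0,-0.9,0,1],[0.54,0,-0.9,0,1]])

```text
time: 92.05
tool_pos: [0.5771, 0.1686, 0.1557]
tool_rot: [-3.128, 0.003, 1.531]
contact_force: [-0.7, -0.2, -1.2]
opening: 0.0919
grip_force: 0.0
```

>>> jog_arm(plan=[[0,0,-0.6,0,1],[0,0,-1,0,1],[0,0,-1,0,1],[0,0,-1,0,1]])

```text
time: 92.45
tool_pos: [0.5818, 0.1696, 0.0844]
tool_rot: [3.141, -0.0, 1.533]
contact_force: [-0.2, 0.0, 1.8]
opening: 0.0917
grip_force: 0.0
```

>>> jog_arm(plan=[[0,0,-0.5,0,0.3],[0,0,-0.84,0,0],[0,0,-0.91,0,0],[0,0,-0.91,0,-1],[0,0,-0.91,0,-1],[0,0,-0.91,0,-1],[0,0,-0.91,0,-1],[0,0,-0.91,0,-1],[0,0,-0.91,0,-1],[0,0,-0.91,0,-1],[0,0,-0.91,0,-1],[0,0,-0.91,0,-1]], squeeze=50)

```text
time: 93.65
tool_pos: [0.5817, 0.1693, 0.0096]
tool_rot: [-3.141, 0.0, 1.533]
contact_force: [-1.3, -0.6, 1.6]
opening: 0.0197
grip_force: 50.0
```

>>> jog_arm(plan=[[0,0,0.02,0,-1],[0,-0.1,0.02,0,-1],[0,-0.25,0.02,0,-1],[-0.01,-0.4,0.02,0,-1],[-0.02,-0.55,0.02,0,-1],[-0.03,-0.7,0.02,0,-1],[-0.04,-0.85,0.02,0,-1],[-0.04,-1,0.02,0,-1]])

```text
time: 94.45
tool_pos: [0.5784, 0.0881, 0.0112]
tool_rot: [3.142, 0.0, 1.533]
contact_force: [1.1, 0.3, -1.7]
opening: 0.0193
grip_force: 50.0
```

>>> jog_arm(plan=[[0,-0.1,0,0,-1],[0,-0.2,0.05,0,-1],[0,-0.25,0.15,0,-1],[0,-0.25,0.3,0,-1],[0,-0.25,0.5,0,-1],[0,-0.25,0.5,0,-1]])

```text
time: 95.05
tool_pos: [0.5804, 0.0698, 0.0542]
tool_rot: [3.136, -0.0, 1.534]
contact_force: [0.1, 1.0, -1.6]
opening: 0.0195
grip_force: 50.0
```

```bash
python3 - <<'E'
from h import *
f=[]
for _ in range(16): cams.read_camera('top'); f.append(readout.observe()['contact_force'][2])
print(np.mean(f),np.std(f))
E
python3 go.py .472 .06 .05 .887
```

```text
-2.0530573426606966 0.5121901477371921
t 95.85 pos [0.5786 0.0693 0.0511] yaw 1.533 F [-0.2 -0.4 -2.4] op 0.0196 q6 0.03
units [-1.332 -0.117 -0.014] -0.411
```

>>> jog_arm(plan=[[-0.2,-0.1,0,0,-1],[-0.4,-0.1,0,-0.08,-1],[-0.6,-0.1,0,-0.16,-1],[-0.8,-0.1,0,-0.24,-1],[-1,-0.1,0,-0.32,-1],[-1,-0.1,0,-0.4,-1]])

```text
time: 96.45
tool_pos: [0.4962, 0.0615, 0.0511]
tool_rot: [-3.139, 0.002, 0.9]
contact_force: [-0.4, -1.3, -2.7]
opening: 0.0196
grip_force: 50.0
```

>>> jog_arm(plan=[[-0.2,-0.05,0,-0.08,-1],[-0.4,-0.1,0,-0.16,-1],[-0.6,-0.15,0,-0.24,-1],[-0.8,-0.2,0,-0.32,-1],[-1,-0.3,0,-0.4,-1],[-1,-0.4,0,-0.48,-1],[-1,-0.5,0,-0.56,-1],[-1,-0.5,0,-0.57,-1],[-1,-0.5,0,-0.57,-1]])

```text
time: 97.35
tool_pos: [0.4186, 0.0214, 0.0513]
tool_rot: [-3.142, -0.0, 0.011]
contact_force: [-0.3, -0.1, -2.9]
opening: 0.0193
grip_force: 50.0
```

```bash
python3 - <<'E'
from ov import *
f=[]
for _ in range(12): cams.read_camera('top'); f.append(readout.observe()['contact_force'][2])
print(np.mean(f))
s=readout.observe();p=s['tool_pos'];a=s['tool_rot'][2]
o=p[:2]+.1067*np.array([np.cos(a),np.sin(a)]);z=p[2]-.0082
im=snap('top','t11.png');hsv=cv2.cvtColor(im,cv2.COLOR_BGR2HSV)
for w in(-40,-25,-10,10,25,40):
    q=[proj('top',place(np.array([[u,w,12]])/1000.,o[0],o[1],a,z)[0]) for u in range(-33,34,3)]
    print(w,[int(hsv[int(round(v)),int(round(u)),1]) for u,v in q],[int(hsv[int(round(v)),int(round(u)),2]) for u,v in q])
c=proj('top',[o[0],o[1],.05]);x,y=int(c[0]),int(c[1])
A=im[y-25:y+25,x-30:x+30]
t1=cv2.imread('pics/tr.png')[175:225,262:322];t2=cv2.imread('pics/tr.png')[175:225,300:360]
s1=snap('side','s11.png');c=proj('side',[o[0],o[1],.06]);x,y=int(c[0]),int(c[1]);B=s1[y-25:y+25,x-30:x+30]
r=lambda i:cv2.resize(i,(390,290),interpolation=cv2.INTER_CUBIC)
cv2.imwrite('pics/c11.png',np.vstack([np.hstack([r(A),r(B)]),np.hstack([r(t1),r(t2)])]))
E
python3 go.py .39 -.36 .05 0
```

```text
-1.9665290008468004
-40 [101, 54, 17, 10, 16, 28, 27, 16, 12, 13, 24, 28, 28, 22, 12, 11, 20, 50, 96, 116, 119, 121, 118] [190, 200, 220, 229, 222, 200, 197, 223, 235, 231, 215, 200, 200, 216, 229, 231, 221, 205, 210, 225, 223, 209, 196]
-25 [100, 53, 15, 10, 11, 27, 27, 22, 19, 22, 23, 26, 23, 23, 12, 11, 19, 43, 91, 117, 118, 119, 109] [191, 201, 221, 231, 223, 201, 180, 198, 215, 212, 191, 186, 211, 211, 227, 230, 220, 197, 197, 221, 223, 210, 204]
-10 [112, 59, 17, 11, 13, 26, 28, 17, 11, 11, 18, 27, 25, 25, 12, 10, 14, 39, 82, 111, 117, 121, 121] [208, 203, 222, 233, 228, 210, 198, 220, 234, 233, 218, 196, 201, 201, 225, 233, 226, 209, 202, 222, 222, 202, 192]
10 [66, 66, 20, 11, 13, 22, 26, 19, 11, 10, 16, 27, 27, 14, 12, 12, 13, 35, 76, 110, 117, 121, 117] [214, 214, 224, 234, 231, 216, 203, 220, 233, 234, 222, 200, 201, 224, 234, 234, 229, 214, 206, 223, 225, 207, 191]
25 [62, 22, 22, 12, 12, 19, 28, 21, 12, 10, 15, 28, 28, 17, 12, 13, 13, 25, 49, 91, 118, 120, 115] [211, 223, 223, 235, 233, 219, 208, 219, 232, 234, 224, 201, 194, 222, 235, 232, 232, 215, 184, 168, 164, 157, 171]
40 [76, 40, 19, 15, 15, 22, 40, 45, 22, 12, 20, 43, 52, 30, 23, 22, 31, 31, 62, 103, 120, 124, 126] [208, 205, 214, 214, 214, 189, 160, 154, 173, 191, 187, 165, 158, 176, 200, 201, 183, 183, 164, 163, 162, 156, 172]
t 98.05 pos [0.4186 0.0214 0.0511] yaw 0.01 F [-0.3  0.2 -2.2] op 0.0197 q6 1.43
units [-0.357 -4.767 -0.014] -0.006
```

View pics/c11.png

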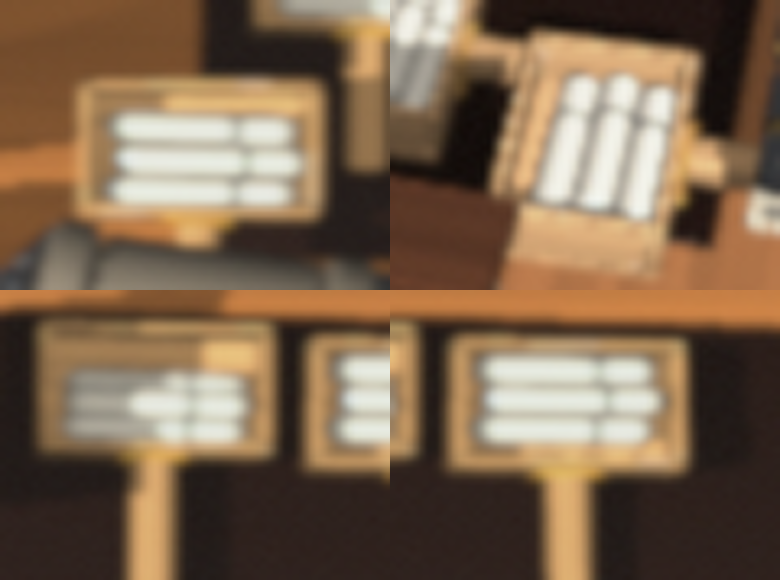

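>>> jog_arm(plan=[[-0.18,0,0,0,-1],[-0.36,-0.2,0,0,-1],[-0.36,-0.5,0,0,-1],[-0.36,-0.8,0,0,-1],[-0.36,-1,0,0,-1]])

```text
time: 98.55
tool_pos: [0.39, -0.06, 0.0513]
tool_rot: [3.141, -0.001, 0.009]
contact_force: [-0.0, -0.1, -1.9]
opening: 0.0194
grip_force: 50.0
```

>>> jog_arm(plan=[[0,-0.3,0,0,-1],[0,-0.6,0,0,-1],[0,-0.9,0,0,-1],[0,-1,0,0,-1]])

```text
time: 98.95
tool_pos: [0.3902, -0.1406, 0.0513]
tool_rot: [3.141, -0.001, 0.008]
contact_force: [0.5, 0.0, -2.5]
opening: 0.0198
grip_force: 50.0
```

>>> jog_arm(plan=[[0,-0.3,0,0,-1],[0,-0.6,0,0,-1],[0,-0.9,0,0,-1],[0,-1,0,0,-1]])

```text
time: 99.35
tool_pos: [0.3901, -0.2202, 0.0512]
tool_rot: [3.141, -0.001, 0.008]
contact_force: [-0.7, 0.4, -2.3]
opening: 0.0193
grip_force: 50.0
```

>>> jog_arm(plan=[[0,-0.3,0,0,-1],[0,-0.6,0,0,-1],[0,-0.9,0,0,-1],[0,-1,0,0,-1]])

```text
time: 99.75
tool_pos: [0.3901, -0.2998, 0.0511]
tool_rot: [3.141, -0.001, 0.008]
contact_force: [-0.2, -0.7, -1.9]
opening: 0.0197
grip_force: 50.0
```

>>> jog_arm(plan=[[0,-0.3,0,0,-1],[0,-0.6,0,0,-1],[0,-0.78,0,0,-1],[0.1,-0.78,0,0,-1],[0.3,-0.78,0,0,-1],[0.5,-0.78,0,0,-1],[0.7,-0.78,-0.1,0,-1],[0.9,-0.78,-0.2,0,-1],[0.9,-0.78,-0.3,0,-1]])

```text
time: 100.65
tool_pos: [0.4637, -0.3594, 0.0267]
tool_rot: [-3.141, -0.001, 0.012]
contact_force: [-0.4, 0.3, -1.8]
opening: 0.0196
grip_force: 50.0
```

```bash
python3 go.py .52 -.36 .011 0
```

```text
t 100.65 pos [ 0.4637 -0.3594  0.0267] yaw 0.012 F [-0.4  0.3 -1.8] op 0.0196 q6 0.77
units [ 0.703 -0.008 -0.196] -0.007
```

>>> jog_arm(plan=[[0.2,0,0,0,-1],[0.4,0,0,0,-1],[0.6,0,0,0,-1],[0.7,0,0,0,-1],[0.7,0,-0.07,0,-1],[0.7,0,-0.14,0,-1],[0.7,0,-0.18,0,-1],[0.7,0,-0.2,0,-1],[0.7,0,-0.2,0,1],[0.7,0,-0.2,0,1],[0.7,0,-0.2,0,1],[0.7,0,-0.2,0,1]])

```text
time: 101.85
tool_pos: [0.5178, -0.3612, 0.0112]
tool_rot: [3.141, -0.0, 0.009]
contact_force: [-0.1, 0.1, -0.5]
opening: 0.0469
grip_force: 0.0
```

>>> jog_arm(plan=[[0,0,0,0,1],[0,0,0.2,0,1],[0,0,0.6,0,1],[0,0,1,0,1],[-0.5,0,1,0,1],[-1,0,1,0,1]])

```text
time: 102.45
tool_pos: [0.4379, -0.3613, 0.0922]
tool_rot: [3.139, -0.002, 0.011]
contact_force: [-0.4, -0.4, -0.6]
opening: 0.0906
grip_force: 0.0
```

>>> jog_arm(plan=[[-0.6,0,0.5,0,1],[-0.6,0,0.8,0,1],[-0.6,0,0.8,0,1],[-0.6,0,0.8,0,1]])

```text
time: 102.85
tool_pos: [0.39, -0.3615, 0.1558]
tool_rot: [3.14, -0.001, 0.009]
contact_force: [0.3, 0.4, -0.3]
opening: 0.0918
grip_force: 0.0
```

```bash
python3 tr.py; python3 - <<'E'
from w2 import *
t,s=snap('top','rt12.png'),snap('side','rs12.png')
for o in two(t,s)[::2]: print(o)
a=cv2.imread('pics/top0.png')
for n,(x,y) in dict(cut=(233,250),jar=(131,209),ash=(332,152)).items():
    print(n,np.abs(a[y-14:y+14,x-14:x+14].astype(int)-t[y-14:y+14,x-14:x+14]).mean().round(1))
E
```

```text
px [ 267  181   38   47 1059] tray [ 0.635 -0.064 -0.001] res 99 grip [ 0.53  -0.064]
  sat [82, 52, 30, 23, 21, 24, 23, 18, 17, 19, 23, 24, 24, 29, 48, 89, 116, 122, 122, 122, 122]
px [ 308  181   95   50 1280] tray [ 0.632 -0.204  0.004] res 266 grip [ 0.527 -0.204]
  sat [118, 100, 68, 36, 19, 12, 13, 22, 26, 16, 12, 11, 12, 20, 26, 18, 13, 13, 18, 29, 52]
px [ 353  186   40   49 1160] tray [ 0.624 -0.36   0.02 ] res 116 grip [ 0.519 -0.362]
  sat [118, 116, 92, 48, 14, 8, 13, 26, 26, 25, 14, 9, 12, 24, 24, 14, 14, 11, 13, 29, 57]
('top', 0, [(44, -9), (45, -6), (47, -12), (48, -24), (48, -3)])
('side', 0, [(138, 3), (141, -3), (141, 0), (150, -6), (152, 6)])
cut 0.9
jar 1.0
ash 1.2
```

```bash
python3 -c "
from cell import ticket
print(ticket.hand_in())"
```

```text
the job is handed in; nothing more can be done
None
```

All three trays are back on the mat with three tubes in each, the cutter, ashtray and jar are unmoved, and the job is handed in; the wheel jammed on five of the six clicks for the first two trays, so I pushed up to 77 N with a finger (wrist limit 120 N) before each went through.

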